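Slide a pedal enclosure home under the bench clamp

ROBOT

A 6-joint arm with a two-finger parallel gripper is mounted at the origin on the work surface. World frame = base frame: x ahead of the robot, y to its left, z up, the work surface at z = 0. Lengths are in m, angles in rad, forces in N, time in s.
With the tool pointing down it reaches from about 0.2 to 0.875 m from the base axis. Payload 3.4 kg.
Tool frame: the origin (TCP) lies midway between the tips of the shut fingers; the grasp point (between the pads) lies 19 mm behind it (ctrl.grasp_offset is the distance from the TCP to the grasp point, in m); y points along the fingers, x is the direction in which the jaws open and shut, and the axes are right-handed (so a half turn about y gives the same grasp; the last joint's range is limited). The gripper opens to 94 mm and grips with 3 to 60 N. Pads are 16 mm wide; open, the fingers measure 119 mm over their backs; the gripper's body (75 mm by 177 mm) begins 78 mm behind the grasp point.
Start: joints at [-1.419, 0.276, 1.505, -0, 1.361, -0.121], TCP at [0.155, -0.554, 0.205] pointing down, gripper open.
Joint ranges: [-2.89, 2.89], [-0.75, 2.08], [0.22, 2.7], [-1.18, 4.32], [0.11, 2.71], [-2.7, 2.7]. Speed limits (rad/s): [2.57, 2.57, 3.14, 3.14, 3.14, 3.14].

INTERFACE

Orientations are given as a unit quaternion [w, x, y, z].
In Python, from station import ctrl gives the robot as it stands.
- The arm moves only by the tool carry_out, never from a script. Its arguments are lists of equal length, an entry for each row: "delta_pos": the shift along the tool's x, y, z as a fraction of full scale, a list of three; "delta_rot": the turn, a rotation vector about the tool's x, y, z as a fraction of full scale, a list of three; "claw": the gripper command: -1 is fully open, 1 is shut, values between are in proportion. A call has 1 to 10 rows; each row is the pose to reach, as a shift and turn from the pose measured when the call began, along the tool's axes at that moment, turning the shorter way round; what a row does not reach only later rows make up. Full scale, the value 1, is 200 mm for a shift and 180 degrees for a turn. A row lasts 1/10 s, in which the tool goes at most 50 mm and 8.59 degrees, less where a joint would pass 70% of its speed; a pose out of reach is approached as far as the arm can. A call with a number of a shift or a turn outside -1 to 1 is refused whole. A call with a gripper value outside its range is refused whole. The fingers move at their own pace and stop on an object; "squeeze" is the grip in N (left out, the last holds). Time passes only in rows, so rows that repeat a pose let the fingers close. It gives the time, the measured TCP pose, the force and the opening at its end, in the units of the state.
- ctrl.get_state(): the state, without advancing time (a new reading comes with each control period).
- ctrl.grab_frame(name): name is "scene" or "top"; returns a dict with "frame" (420x560x3 uint8, red, green, blue), "K" (3x3 intrinsics, pixels), "rvec" (rotation vector, rad) and "tvec" (3), from world to camera coordinates, as OpenCV has them. Camera axes: x right, y down, z forward; pixel columns grow to the right and rows downward; lengths in m; the calibration is good to about 2 mm. A picture is of the moment at which its call begins. There is no depth.
- ctrl.hand_in(): hands the job in, once; it reports no verdict.
The state is a dict: "time_s": time; "joint_pos": joint angles; "joint_vel": joint speeds; "joint_efforts": joint torques, N m; "tool_pos": TCP position; "eef_rot": TCP orientation; "force": force on the tool from outside, world axes, zero at the start; "moment": the same for the moment, N m; "gripper_width": opening from 0.0 (shut) to 1.0 (fully open).
Only numpy, scipy, OpenCV 4.12 (cv2) and the standard library are available. Lean on these libraries where they do the work, as an engineer would, in place of code of your own. Each camera call takes 0.05 s, during which the arm holds its last target.

TASK

Slide the orange pedal enclosure across the steel plate and in under the raised pad of the bench clamp until it sits flat and square, snug against both the long fence and the end stop, ready to be clamped for drilling. Push it gently along with the fingers: do not grip, lift or tip it, and let neither it nor the robot bump the clamp. Leave all the other tools and boxes where they are.

Things in the scene. Friction and masses are not known exactly. Their poses are not given: they have to be found in the camera images.
- plate: gray steel drilling plate, fixed on the bench, 500 (its x) by 360 (its y) by 10 mm thick; origin at the centre of its underside, its top 10 mm above the bench. Work is slid in under the clamp along its +x axis
- fence (a point): middle of the inner face (looking to +y) of the fence, at the plate's top; axes as the plate's. The fence is a bright steel bar fixed along the plate's x, 260 mm long, 20 mm wide, 10 mm high (its screw heads 5 mm more)
- corner (a point): inner corner where the faces of fence and end stop meet, on the plate's top; axes as the plate's; seated work lies on its -x, +y side. The end stop is a bright steel bar across the plate (along y from here to y = +64 mm), 12 mm wide and 16 mm high, its face looking to -x. The fence runs from here 260 mm to -x
- pad (a point): centre of the underside of the clamp's round swivel pad (32 mm across), 35 mm above the plate's top, 28 mm before the stop's face and 30 mm from the fence's face; axes as the plate's. The pad does not move
- clamp: dark green cast-iron bench clamp, fixed on the plate, its origin and axes the plate's. Foot and column stand beyond the end stop. An overarm 102 to 138 mm above the plate's top reaches back to a round boss of 19 mm radius (underside 92 mm above the plate) over the pad; a vertical spindle 16 mm thick goes through it. On the boss's -x side all is open
- handle (a point): middle of the spindle's head, 197 mm above the plate's top over the pad; axes as the plate's. A cross handle 8 mm thick reaches from it 29 mm to +y and 94 mm to -y
- enclosure: orange enamelled aluminium pedal enclosure, a rounded box 112 (its x) by 60 (its y) by 31 mm high, about 0.2 kg, loose on the plate; origin at the centre of its underside, z up. It starts outside the clamp, turned up to 0.35 rad from the plate's direction, +x end towards the clamp; a dark 12 mm hole in its top lies near its -x end
- center_punch: steel center punch, 120 mm long, 11 mm thick, lying on the plate behind the fence; leave it alone
- step_bit: gold step drill bit, 67 mm long, 20 mm thick, lying on the plate behind the fence; leave it alone
- deburring_tool: chrome deburring tool, 160 mm long, 14 mm thick, lying along the plate's +y edge; leave it alone
- wax_tin: blue round tin, 60 mm across and 42 mm high, standing on the plate's +x, +y corner; leave it alone
- bare_enclosure: small bare aluminium enclosure, 92 by 38 by 31 mm, lying on the plate's +x, -y corner; leave it alone

How it is judged:
By the outcome, as a careful person would: the job done as asked, in the order asked, and still so for the second after the job is handed in, with the robot touching nothing.
It also fails if it takes over 45 s, if anything falls off the work surface, if the arm or the gripper's body presses on something with over 40 N, if the wrist force passes 120 N, or if a joint passes its speed limit or range.

## Working session

There is one attempt and no reset: what is moved stays moved. The work goes in short steps, Python scripts to look and compute and a tool call to move; the robot and the scene stay as the last step left them, time stands still between calls to the robot, and variables do not carry over. Pictures are saved under pics/ and viewed, and the job is handed in when it is done.

Besides the shell and the picture viewer there is one more tool, called after "Call:" by a JSON object that holds its "fn" and its "kwargs", one argument or row to a line. carry_out: Moves the arm, as the interface text tells. Its arguments: {"type":"object","properties":{"delta_pos":{"type":"array","items":{"type":"array","items":{"type":"number"}}},"delta_rot":{"type":"array","items":{"type":"array","items":{"type":"number"}}},"claw":{"type":"array","items":{"type":"number"}},"squeeze":{"type":"number"}},"required":["delta_pos","delta_rot","claw"]}

```bash
mkdir -p pics; ls
python3 - <<'E'
from station import ctrl
import cv2
for n in("scene","top"):
    f=ctrl.grab_frame(n); cv2.imwrite(f"pics/{n}0.png",f["frame"][:,:,::-1]); print(n,f["K"],f["rvec"],f["tvec"])
print(ctrl.get_state())
E
```

```text
pics
scene [[446.59756738   0.         279.57897961]
 [  0.         446.59756738 205.28254858]
 [  0.           0.           1.        ]] [ 2.17630713  1.22087521 -0.42928089] [-0.37280314 -0.30152534  1.17778567]
top [[502.78115629   0.         282.71582126]
 [  0.         502.78115629 210.4049405 ]
 [  0.           0.           1.        ]] [ 2.13214438 -2.04882783  0.24153151] [0.05868883 0.6389752  0.8753269 ]
{'time_s': 0.1, 'joint_pos': array([-1.41895024e+00,  2.76531673e-01,  1.50596064e+00, -3.98016250e-06,
        1.36070497e+00, -1.20994363e-01]), 'joint_vel': array([-3.81067870e-05, -1.10752161e-04, -2.66650666e-03,  1.49910076e-03,
        7.36885678e-04, -2.05711269e-05]), 'joint_efforts': array([ 1.42563884e-03, -4.05455124e+01, -2.37779975e+01,  7.02378340e-02,
        2.98755651e-02, -4.89342949e-05]), 'tool_pos': array([ 0.15486583, -0.5532434 ,  0.20470958]), 'eef_rot': array([ 0.56374726, -0.56295939,  0.42776373, -0.42694722]), 'force': array([ 0.14226564, -1.36999766,  0.80692553]), 'moment': array([0.01176012, 0.04901123, 0.09372756]), 'gripper_width': 0.9985331680816181}
```

View pics/scene0.png

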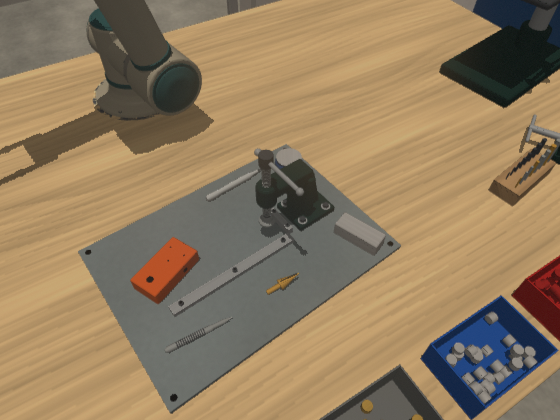

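View pics/top0.png

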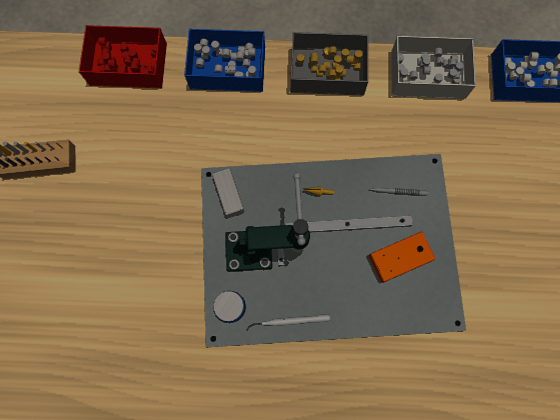

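The top view shows the plate (corners near (202,168), (440,155), (465,332), (206,347)), with the orange box at about (402,257). The clamp is at (265,248), and the fence runs from (412,220) to (308,227). Next I measure.

```bash
cat > h.py <<'E'
import cv2,numpy as np
from station import ctrl
def cam(n):
    f=ctrl.grab_frame(n); f["R"]=cv2.Rodrigues(np.array(f["rvec"],float))[0]; f["t"]=np.array(f["tvec"],float).ravel(); return f
def ray(f,px,z):
    px=np.atleast_2d(np.array(px,float)); d=np.c_[px,np.ones(len(px))]@np.linalg.inv(f["K"]).T@f["R"]
    c=-f["R"].T@f["t"]; return c+d*((z-c[2])/d[:,2])[:,None]
def proj(f,P): return cv2.projectPoints(np.array(P,float).reshape(-1,1,3),np.array(f["rvec"],float),f["t"],f["K"],None)[0][:,0]
def orange(f):
    h=cv2.cvtColor(f["frame"],cv2.COLOR_RGB2HSV); m=cv2.inRange(h,(3,150,60),(16,255,255))
    c=cv2.findContours(m,cv2.RETR_EXTERNAL,cv2.CHAIN_APPROX_NONE)[0]; return m,sorted(c,key=cv2.contourArea)[-1]
E
python3 - <<'E'
from h import *
for n in("top","scene"):
    f=cam(n); fr=f["frame"]; h=cv2.cvtColor(fr,cv2.COLOR_RGB2HSV)
    print(n,"cam",-f["R"].T@f["t"])
    m=((h[:,:,1]<60)).astype(np.uint8)*255
    m=cv2.morphologyEx(m,cv2.MORPH_CLOSE,np.ones((9,9)))
    cs=cv2.findContours(m,cv2.RETR_EXTERNAL,cv2.CHAIN_APPROX_NONE)[0]
    c=[c for c in cs if cv2.pointPolygonTest(c,(350,290) if n=="top" else (200,330),False)>0][0]
    hull=cv2.convexHull(c); q=cv2.approxPolyDP(hull,8,True)[:,0]
    print(q, cv2.contourArea(hull)); print(ray(f,q,.01).round(4))
    # refine lines
    pts=c[:,0].astype(float); L=[]
    for i in range(len(q)):
        a,b=q[i],q[(i+1)%len(q)]; d=(b-a)/np.linalg.norm(b-a); nrm=np.array([-d[1],d[0]])
        s=(pts-a)@d; e=(pts-a)@nrm; k=(abs(e)<3)&(s>15)&(s<np.linalg.norm(b-a)-15)
        vx,vy,x0,y0=cv2.fitLine(pts[k].astype(np.float32),cv2.DIST_HUBER,0,.01,.01).ravel(); L.append(np.cross([x0,y0,1],[x0+vx,y0+vy,1]))
    Q=[]
    for i in range(len(q)):
        p=np.cross(L[i-1],L[i]); Q.append(p[:2]/p[2])
    W=ray(f,Q,.01); print(W.round(4)); print(np.linalg.norm(W-np.roll(W,-1,0),axis=1).round(4),W.mean(0))
    m,c=orange(f); print("orange",cv2.minAreaRect(c),cv2.contourArea(c))
E
python3 - <<'E'
import cv2
for n,(x,y,w,h) in dict(scene=(120,140,280,210),top=(200,150,280,210)).items():
    im=cv2.imread(f"pics/{n}0.png")[y:y+h,x:x+w]; cv2.imwrite(f"pics/{n}0z.png",cv2.resize(im,(784,588),interpolation=cv2.INTER_CUBIC))
E
```

```text
top cam [0.41124551 0.0713659  1.00185573]
[[440 154]
 [465 330]
 [206 346]
 [202 168]] 44557.0
[[ 0.7862 -0.2377  0.01  ]
 [ 0.4304 -0.2736  0.01  ]
 [ 0.3808  0.2204  0.01  ]
 [ 0.7362  0.256   0.01  ]]
[[ 0.7859 -0.237   0.01  ]
 [ 0.4308 -0.2733  0.01  ]
 [ 0.3802  0.2208  0.01  ]
 [ 0.7354  0.2569  0.01  ]]
[0.3569 0.4968 0.357  0.4965] [ 0.58308015 -0.0081593   0.01      ]
orange ((401.9836120605469, 256.4237365722656), (31.410985946655273, 59.09058380126953), 66.57130432128906) 1710.5
scene cam [ 1.03119495 -0.206624    0.71485823]
[[286 144]
 [400 245]
 [170 412]
 [ 78 251]
 [256 149]] 44570.0
[[ 0.384   0.2187  0.01  ]
 [ 0.7384  0.2545  0.01  ]
 [ 0.7895 -0.2391  0.01  ]
 [ 0.4334 -0.2752  0.01  ]
 [ 0.3629  0.1506  0.01  ]]Traceback (most recent call last):
  File "<stdin>", line 16, in <module>
cv2.error: OpenCV(4.12.0) /io/opencv/modules/imgproc/src/linefit.cpp:50: error: (-215:Assertion failed) count > 0 in function 'fitLine2D_wods'
```

View pics/scene0z.png

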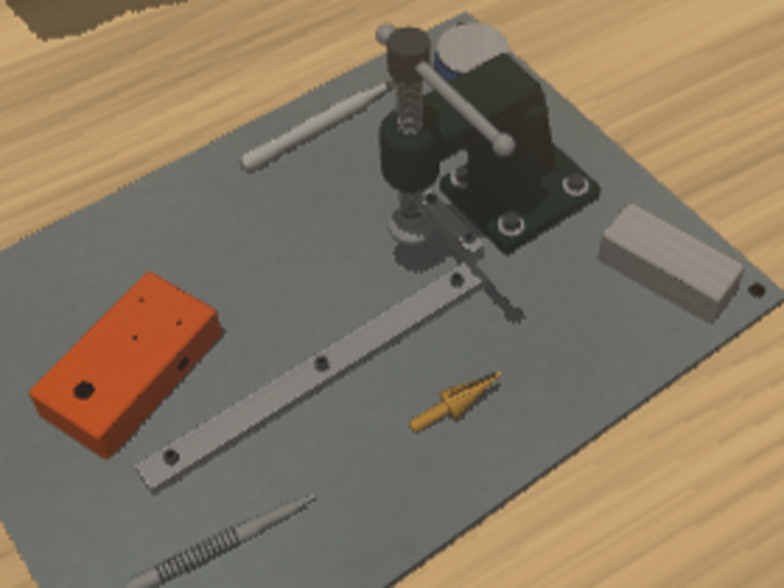

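View pics/top0z.png

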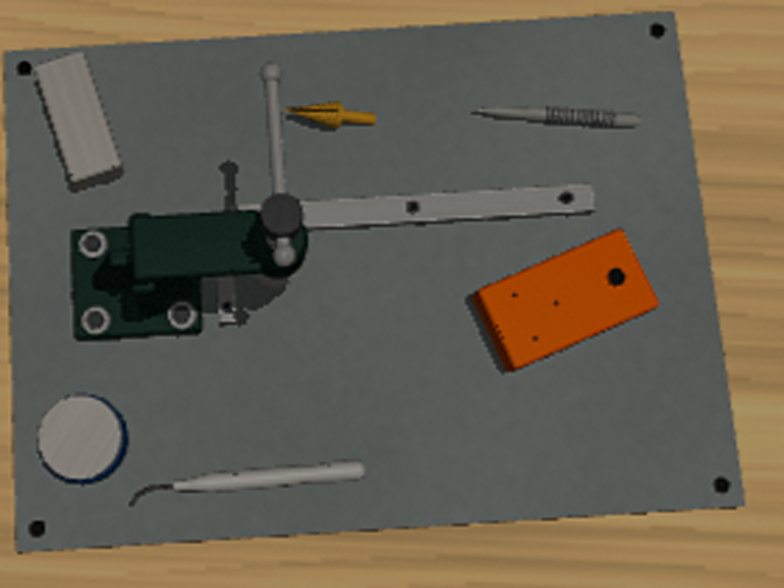

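Run:
```python
from h import *
from scipy.spatial.transform import Rotation as R
s=ctrl.get_state(); q=s["eef_rot"]; print(R.from_quat(np.r_[q[1:],q[0]]).as_matrix().round(3), ctrl.grasp_offset)
# plate frame
f=cam("top"); 
W=np.array([[.7859,-.237],[.4308,-.2733],[.3802,.2208],[.7354,.2569]])
c=W.mean(0); ex=(W[3]-W[0])+(W[2]-W[1]); ex/=np.linalg.norm(ex); ey=np.array([-ex[1],ex[0]])
print("plate",c,ex,np.degrees(np.arctan2(ex[1],ex[0])))
np.savez("plate.npz",c=c,ex=ex,ey=ey)
def P(w): return np.c_[(w[:,:2]-c)@ex,(w[:,:2]-c)@ey]*1e3
for n in("top","scene"):
    f=cam(n); fr=f["frame"]
    m,cc=orange(f); rect=cv2.minAreaRect(cc)
    hull=cv2.convexHull(cc); q=cv2.approxPolyDP(hull,2.5,True)[:,0]
    print(n,"orange hull"); print(np.c_[q,P(ray(f,q,.041)),P(ray(f,q,.01))].round(1))
    h=cv2.cvtColor(fr,cv2.COLOR_RGB2HSV)
    b=((h[:,:,2]>125)&(h[:,:,1]<50)).astype(np.uint8)*255
    for k in cv2.findContours(b,cv2.RETR_EXTERNAL,cv2.CHAIN_APPROX_NONE)[0]:
        if cv2.contourArea(k)>25:
            x,y=k[:,0].mean(0); 
            if (n=="top" and 200<x<460 and 150<y<340) or (n=="scene" and 80<x<400 and y>140):
                bx=cv2.boxPoints(cv2.minAreaRect(k)); print("bright",cv2.contourArea(k)); print(np.c_[bx,P(ray(f,bx,.02))].round(1))
```

```text
[[ 0.269 -0.     0.963]
 [-0.963  0.001  0.269]
 [-0.001 -1.     0.   ]] 0.0188
plate [ 0.583075 -0.00815 ] [-0.10179637  0.99480526] 95.84262273306264
top orange hull
[[ 434.   259.  -197.9   43.1 -207.4   39.2]
 [ 381.   282.   -91.7   80.5  -97.8   77.9]
 [ 371.   253.   -78.5   24.   -84.2   19.6]
 [ 422.   232.  -181.7  -10.8 -190.6  -16.4]]
bright 154.5
[[261.8 321.1 138.9 138.5]
 [328.8 315.2  10.4 135.4]
 [329.2 318.9  10.4 142.3]
 [262.2 324.8 138.6 145.4]]
bright 602.0
[[208.5 305.5 239.7 102.9]
 [228.  286.  201.   68. ]
 [247.5 305.5 164.9 107.5]
 [228.  325.  203.6 141.8]]
bright 305.5
[[ 212.9  173.7  223.6 -162.1]
 [ 228.2  168.6  192.  -171.1]
 [ 241.3  207.9  168.6  -86.4]
 [ 226.   213.   199.8  -77.8]]
scene orange hull
[[ 173.   237.   -98.9   74.3  -92.3   97.3]
 [ 194.   249.   -81.6   27.8  -74.2   48.7]
 [ 198.   259.   -86.9    4.9  -79.8   24.7]
 [ 156.   302.  -185.9  -26.1 -183.3   -7.8]
 [ 136.   289.  -201.5   16.1 -199.6   36.4]
 [ 130.   280.  -201.9   38.3 -200.    59.6]]
bright 976.5
[[ 168.   306.  -171.4  -32.7]
 [ 286.4  233.1   83.9  -33.2]
 [ 291.5  241.4   79.7  -54.3]
 [ 173.1  314.3 -172.   -51.4]]
bright 669.5
[[ 334.9  224.   173.7  -73. ]
 [ 342.4  210.5  208.7  -56.6]
 [ 385.   234.1  234.5 -149.7]
 [ 377.5  247.6  200.2 -163.2]]
bright 172.0
[[205.6 195.4  10.3 142.8]
 [255.8 167.8 139.3 145.9]
 [257.8 171.5 136.3 134. ]
 [207.6 199.2   8.3 131.6]]
bright 59.5
[[269.4 163.7 170.6 138.2]
 [271.  162.  176.5 140.3]
 [297.3 186.7 176.8  48.2]
 [295.7 188.4 171.1  46.5]]
bright 278.5
[[273.7 152.9 198.7 159.9]
 [294.9 143.  257.4 156.9]
 [301.7 157.7 239.4 110.2]
 [280.5 167.6 182.9 114. ]]
```

```bash
cat >> h.py <<'E'
from scipy.spatial.transform import Rotation as Ro
D=np.load("plate.npz"); c,ex,ey=D["c"],D["ex"],D["ey"]
def P(w): w=np.atleast_2d(w); return np.c_[(w[:,:2]-c)@ex,(w[:,:2]-c)@ey]*1e3
def tool():
    s=ctrl.get_state(); q=s["eef_rot"]; return s,Ro.from_quat(np.r_[q[1:],q[0]]).as_matrix()
def where():
    s,M=tool(); p=s["tool_pos"]; print("t",s["time_s"],"plate mm",P(p)[0].round(1),"z",round(p[2]*1e3,1),"F plate",[round(float(v),1) for v in (s["force"][:2]@ex,s["force"][:2]@ey,s["force"][2])],"w",round(s["gripper_width"],3), "j",s["joint_pos"].round(2)); return s,M
def goal(px,py,z,ang):  # plate mm; tool x at angle ang (deg) from plate x, tool y down
    s,M=where(); p=np.r_[c+ex*px/1e3+ey*py/1e3,z/1e3]
    a=np.arctan2(ex[1],ex[0])+np.radians(ang); X=np.array([np.cos(a),np.sin(a),0]); Y=np.array([0,0,-1.]); T=np.c_[X,Y,np.cross(X,Y)]
    print("dpos",((M.T@(p-s["tool_pos"]))/.2).round(4),"drot",(Ro.from_matrix(M.T@T).as_rotvec()/np.pi).round(4))
    print("units: plate +x ->",(M.T@np.r_[ex,0]*.005).round(5),"per mm; +y ->",(M.T@np.r_[ey,0]*.005).round(5))
E
python3 -c "
from h import *
goal(-140,105,190,180);goal(-140,105,18,180)"
```

```text
t 0.35 plate mm [-499.1  481.5] z 205.3 F plate [-0.1, 0.1, 0.5] w 1.001 j [-1.42  0.28  1.51 -0.    1.36 -0.12]
dpos [-1.4491  0.077   2.1603] drot [ 0.      0.0544 -0.0001]
units: plate +x -> [-0.00493  0.       0.00085] per mm; +y -> [-0.00085  0.      -0.00493]
t 0.35 plate mm [-499.1  481.5] z 205.3 F plate [-0.1, 0.1, 0.5] w 1.001 j [-1.42  0.28  1.51 -0.    1.36 -0.12]
dpos [-1.4487  0.937   2.1602] drot [ 0.      0.0544 -0.0001]
units: plate +x -> [-0.00493  0.       0.00085] per mm; +y -> [-0.00085  0.      -0.00493]
```

Call:
{"fn": "carry_out", "kwargs": {
  "delta_pos": [
    [-0.16,0.01,0.24],
    [-0.32,0.02,0.48],
    [-0.48,0.03,0.72],
    [-0.64,0.04,0.95],
    [-0.66,0.04,0.98],
    [-0.66,0.04,0.98]
  ],
  "delta_rot": [
    [0,0,0],
    [0,0.02,0],
    [0,0.04,0],
    [0,0.054,0],
    [0,0.054,0],
    [0,0.054,0]
  ],
  "claw": [-0.5,-0.5,-0.5,-0.5,-0.5,-0.5]
}}

```text
time_s: 0.95
tool_pos: [0.3101, -0.3699, 0.1974]
eef_rot: [0.527, -0.525, 0.473, -0.472]
force: [-0.1, -0.6, -0.2]
gripper_width: 0.749
```

```bash
python3 -c "
from h import *
goal(-140,108,150,180)"
```

```text
t 0.95 plate mm [-332.1  308.4] z 197.4 F plate [-0.6, 0.2, -0.2] w 0.749 j [-1.02  0.14  1.7   0.    1.3   0.44]
dpos [-0.9534  0.2404  1.0076] drot [-0.0004  0.002  -0.0007]
units: plate +x -> [-5.e-03  1.e-05  3.e-05] per mm; +y -> [-3.e-05 -1.e-05 -5.e-03]
```

Call:
{"fn": "carry_out", "kwargs": {
  "delta_pos": [
    [-0.16,0.04,0.16],
    [-0.32,0.08,0.32],
    [-0.48,0.12,0.48],
    [-0.64,0.16,0.64],
    [-0.8,0.2,0.8],
    [-0.95,0.24,0.95],
    [-0.953,0.24,1.0],
    [-0.953,0.24,1.0]
  ],
  "delta_rot": [
    [0,0,0],
    [0,0.002,0],
    [0,0.002,0],
    [0,0.002,0],
    [0,0.002,0],
    [0,0.002,0],
    [0,0.002,0],
    [0,0.002,0]
  ],
  "claw": [-0.5,-0.5,-0.5,-0.5,-0.5,-0.5,-0.5,-0.5]
}}

```text
time_s: 1.75
tool_pos: [0.4897, -0.1592, 0.1499]
eef_rot: [0.526, -0.525, 0.473, -0.473]
force: [-0.0, -0.3, 0.4]
gripper_width: 0.746
```

```bash
python3 -c "
from h import *
goal(-140,108,18,180)"
```

```text
t 1.75 plate mm [-140.8  108.3] z 149.9 F plate [-0.3, 0.0, 0.4] w 0.746 j [-0.45  0.22  1.72  0.    1.2   1.02]
dpos [-0.0034  0.6598  0.0007] drot [-0.0004  0.0007 -0.0003]
units: plate +x -> [-5.e-03  1.e-05  1.e-05] per mm; +y -> [-1.e-05 -1.e-05 -5.e-03]
```

Call:
{"fn": "carry_out", "kwargs": {
  "delta_pos": [
    [0,0.2,0],
    [0,0.4,0],
    [0,0.55,0],
    [0,0.63,0],
    [0,0.66,0],
    [0,0.66,0]
  ],
  "delta_rot": [
    [0,0,0],
    [0,0,0],
    [0,0,0],
    [0,0,0],
    [0,0,0],
    [0,0,0]
  ],
  "claw": [-0.5,-0.5,-0.5,-0.5,-0.5,-0.5]
}}

```text
time_s: 2.35
tool_pos: [0.4891, -0.1606, 0.0177]
eef_rot: [0.525, -0.525, 0.474, -0.474]
force: [0.8, 0.3, 0.5]
gripper_width: 0.749
```

```bash
cat >> h.py <<'E'
def snap(tag,n="top",box=(200,150,280,210)):
    f=cam(n); x,y,w,h=box; im=f["frame"][y:y+h,x:x+w,::-1]; cv2.imwrite(f"pics/{tag}.png",cv2.resize(im,(784,588),interpolation=cv2.INTER_CUBIC)); return f
E
python3 -c "
from h import *
where(); snap('a1'); snap('a1s','scene',(60,120,280,210))"
```

```text
t 2.35 plate mm [-142.1  109. ] z 17.7 F plate [0.2, -0.8, 0.5] w 0.749 j [-0.45  0.37  1.9   0.    0.87  1.01]
```

View pics/a1.png

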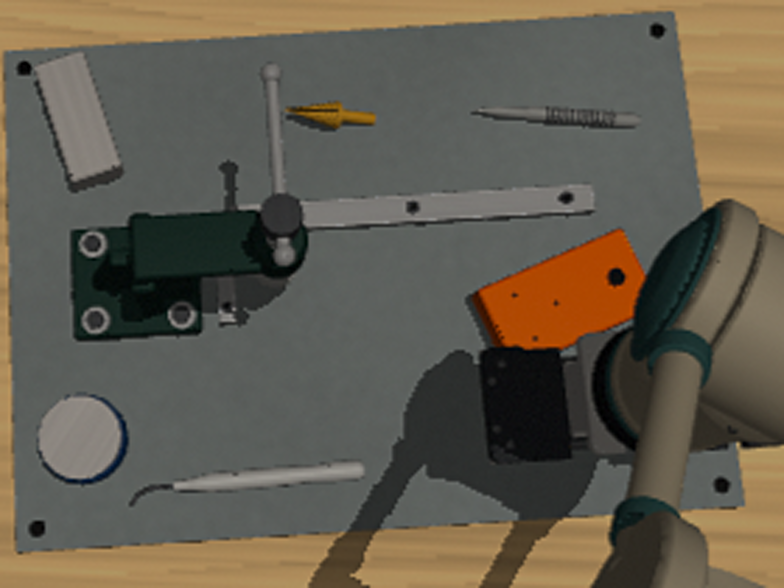

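View pics/a1s.png

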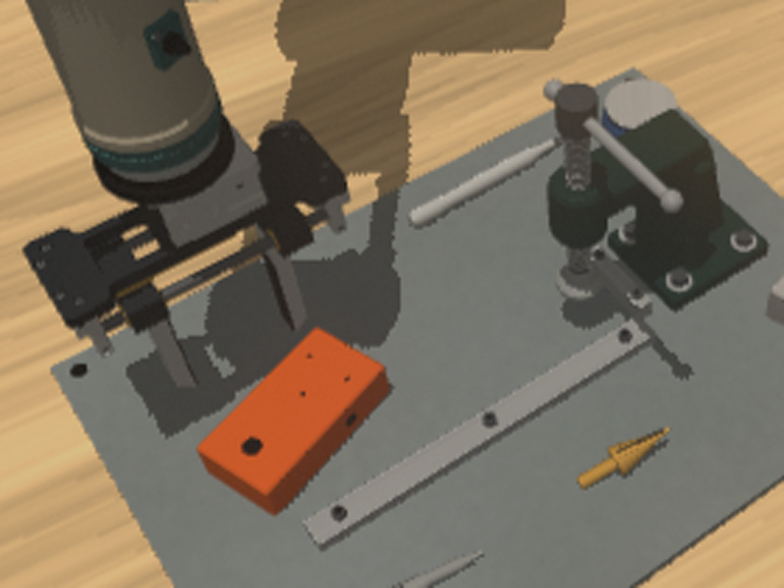

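The fingers are just beside the box's +y side and clear of everything. Now I push slowly in -y.

Call:
{"fn": "carry_out", "kwargs": {
  "delta_pos": [
    [0,0,0.03],
    [0,0,0.06],
    [0,0,0.09],
    [0,0,0.12],
    [0,0,0.15],
    [0,0,0.18],
    [0,0,0.21],
    [0,0,0.24],
    [0,0,0.26],
    [0,0,0.27]
  ],
  "delta_rot": [
    [0,0,0],
    [0,0,0],
    [0,0,0],
    [0,0,0],
    [0,0,0],
    [0,0,0],
    [0,0,0],
    [0,0,0],
    [0,0,0],
    [0,0,0]
  ],
  "claw": [-0.5,-0.5,-0.5,-0.5,-0.5,-0.5,-0.5,-0.5,-0.5,-0.5]
}}

```text
time_s: 3.45
tool_pos: [0.5448, -0.155, 0.019]
eef_rot: [0.526, -0.524, 0.473, -0.474]
force: [-0.8, 0.9, 0.3]
gripper_width: 0.752
```

```bash
python3 -c "
from h import *
goal(-142,40,18,180); snap('a2'); snap('a2s','scene',(60,120,280,210))"
```

```text
t 3.45 plate mm [-142.2   53.1] z 19.0 F plate [1.0, 0.7, 0.3] w 0.752 j [-0.4   0.43  1.79  0.    0.92  1.07]
dpos [-0.0008  0.0054  0.0653] drot [-0.001   0.0004  0.0002]
units: plate +x -> [-5.e-03 -0.e+00  1.e-05] per mm; +y -> [-1.e-05 -2.e-05 -5.e-03]
```

View pics/a2s.png

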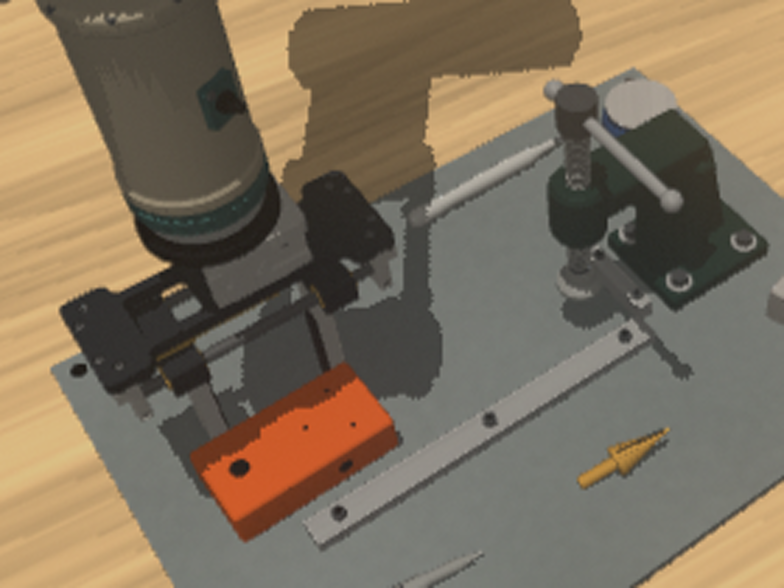

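View pics/a2.png

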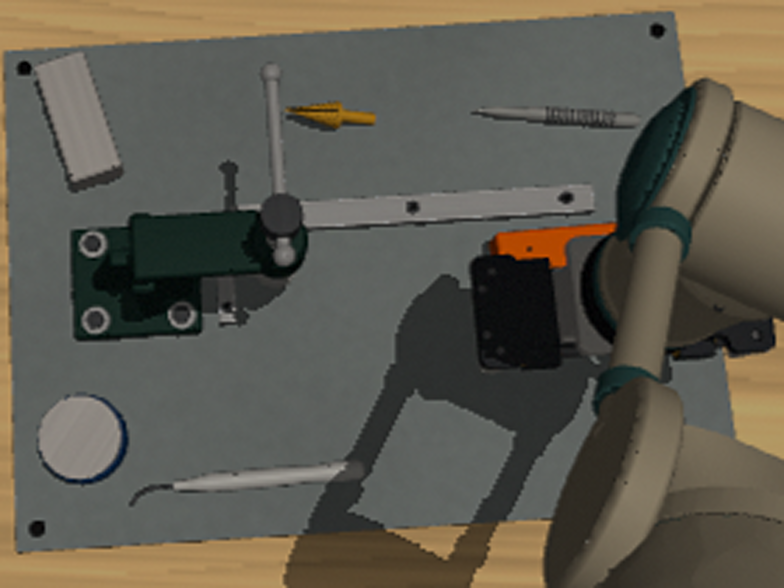

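Both fingers lie on the box's long side and it is nearly parallel to the fence, with a small gap left. I creep on in small steps and watch the force.

Call:
{"fn": "carry_out", "kwargs": {
  "delta_pos": [
    [0,0.003,0.012],
    [0,0.005,0.024],
    [0,0.005,0.036],
    [0,0.005,0.045],
    [0,0.005,0.05]
  ],
  "delta_rot": [
    [0,0,0],
    [0,0,0],
    [0,0,0],
    [0,0,0],
    [0,0,0]
  ],
  "claw": [-0.5,-0.5,-0.5,-0.5,-0.5]
}}

```text
time_s: 4.05
tool_pos: [0.555, -0.1541, 0.0181]
eef_rot: [0.526, -0.524, 0.472, -0.475]
force: [-1.1, -0.3, 0.1]
gripper_width: 0.747
```

```bash
python3 -c "
from h import *
where(); snap('a3s','scene',(60,200,200,150))"
```

```text
t 4.05 plate mm [-142.4   42.8] z 18.1 F plate [-0.2, 1.1, 0.1] w 0.747 j [-0.39  0.44  1.77  0.    0.93  1.07]
```

View pics/a3s.png

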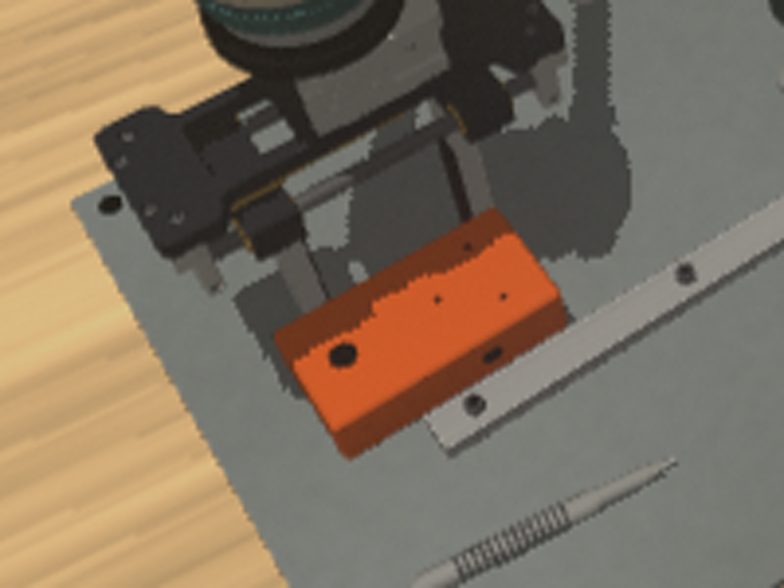

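Call:
{"fn": "carry_out", "kwargs": {
  "delta_pos": [
    [0,0,0.004],
    [0,0,0.007],
    [0,0,0.01],
    [0,0,0.013],
    [0,0,0.013]
  ],
  "delta_rot": [
    [0,0,0],
    [0,0,0],
    [0,0,0],
    [0,0,0],
    [0,0,0]
  ],
  "claw": [-0.5,-0.5,-0.5,-0.5,-0.5]
}}

```text
time_s: 4.6
tool_pos: [0.5579, -0.1539, 0.0181]
eef_rot: [0.526, -0.524, 0.472, -0.475]
force: [-1.3, 0.2, 0.5]
gripper_width: 0.754
```

Call:
{"fn": "carry_out", "kwargs": {
  "delta_pos": [
    [0,0,0.004],
    [0,0,0.008],
    [0,0,0.011],
    [0,0,0.014],
    [0,0,0.014]
  ],
  "delta_rot": [
    [0,0,0],
    [0,0,0],
    [0,0,0],
    [0,0,0],
    [0,0,0]
  ],
  "claw": [-0.5,-0.5,-0.5,-0.5,-0.5]
}}

```text
time_s: 5.1
tool_pos: [0.5595, -0.1537, 0.0181]
eef_rot: [0.525, -0.525, 0.473, -0.474]
force: [-4.5, -1.1, 3.2]
gripper_width: 0.748
```

```bash
python3 -c "
from h import *
where(); snap('a4s','scene',(60,200,200,150))"
```

```text
t 5.1 plate mm [-142.4   38.3] z 18.1 F plate [-0.6, 4.6, 3.2] w 0.748 j [-0.39  0.44  1.76  0.    0.94  1.08]
```

View pics/a4s.png

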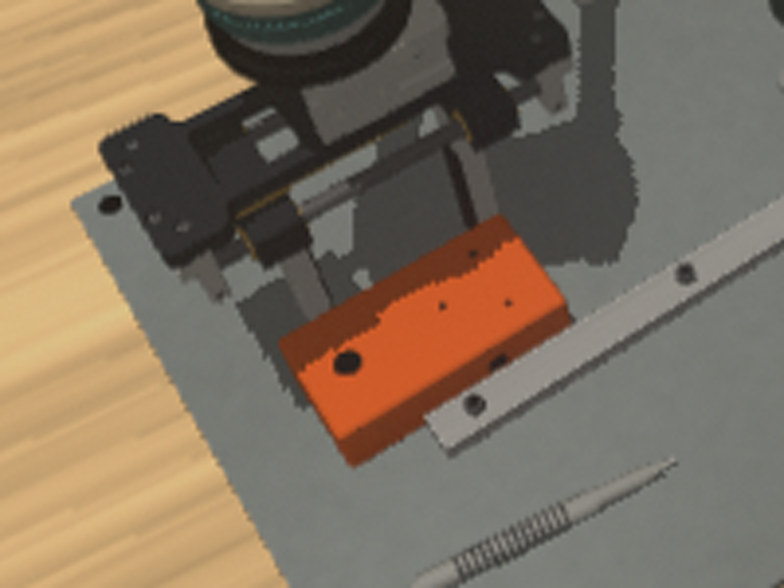

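Contact with the fence shows a 4.6 N rise, and the box lies flush with it. Next I back off, lift, turn a quarter and go behind its -x end.

Call:
{"fn": "carry_out", "kwargs": {
  "delta_pos": [
    [0,0,-0.08],
    [0,0,-0.16],
    [0,-0.2,-0.16],
    [0,-0.4,-0.16],
    [0,-0.6,-0.16],
    [0.1,-0.6,-0.16],
    [0.25,-0.6,-0.1],
    [0.4,-0.6,0],
    [0.48,-0.6,0.1],
    [0.49,-0.6,0.19]
  ],
  "delta_rot": [
    [0,0,0],
    [0,0,0],
    [0,0,0],
    [0,0,0],
    [0,-0.04,0],
    [0,-0.08,0],
    [0,-0.12,0],
    [0,-0.16,0],
    [0,-0.2,0],
    [0,-0.24,0]
  ],
  "claw": [-0.5,-0.5,-0.5,0.49,0.49,0.49,0.49,0.49,0.49,0.49]
}}

```text
time_s: 6.15
tool_pos: [0.6098, -0.2499, 0.1384]
eef_rot: [0.663, -0.663, 0.244, -0.248]
force: [0.7, -0.3, -1.1]
gripper_width: 0.257
```

```bash
python3 -c "
from h import *
goal(-240,0,130,270); f=snap('a5s','scene',(60,200,200,150))
q=cv2.approxPolyDP(cv2.convexHull(orange(f)[1]),2.5,True)[:,0]
print(np.c_[q,P(ray(f,q,.041)),P(ray(f,q,.01))].round(1))"
```

```text
t 6.15 plate mm [-243.2   -2. ] z 138.4 F plate [-0.4, -0.6, -1.1] w 0.257 j [-0.49  0.44  1.42  0.    1.27  0.22]
dpos [-0.0186  0.0419  0.0036] drot [ 1.000e-04 -2.587e-01  2.200e-03]
units: plate +x -> [-3.63e-03 -1.00e-05  3.44e-03] per mm; +y -> [-3.44e-03 -3.00e-05 -3.63e-03]
[[ 188.   255.   -96.8   23.   -90.1   43.7]
 [ 204.   282.  -102.8  -41.6  -96.4  -24. ]
 [ 149.   318.  -208.3  -45.  -206.7  -27.5]
 [ 131.   287.  -206.5   24.7 -204.8   45.4]]
```

View pics/a5s.png

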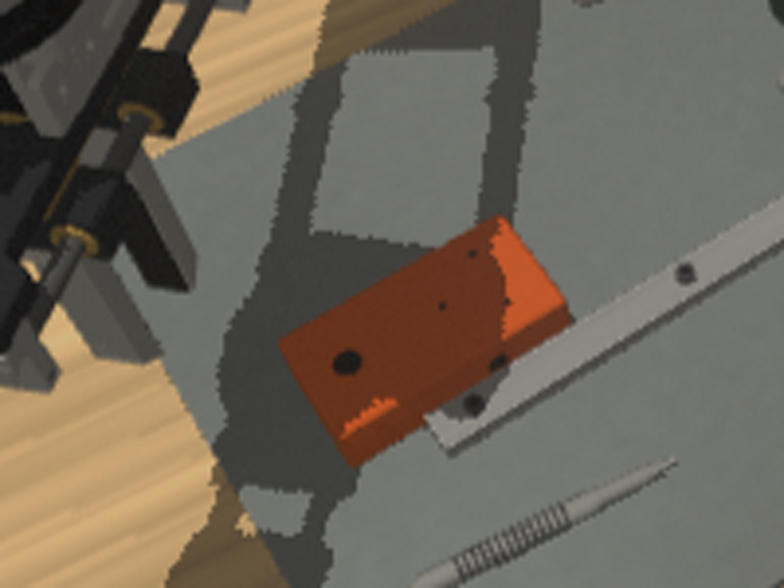

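Call:
{"fn": "carry_out", "kwargs": {
  "delta_pos": [
    [-0.02,0.04,0],
    [-0.02,0.04,0],
    [-0.02,0.04,0],
    [-0.02,0.04,0],
    [-0.02,0.04,0],
    [-0.02,0.04,0],
    [-0.02,0.04,0]
  ],
  "delta_rot": [
    [0,-0.045,0],
    [0,-0.09,0],
    [0,-0.135,0],
    [0,-0.18,0],
    [0,-0.22,0],
    [0,-0.258,0.002],
    [0,-0.258,0.002]
  ],
  "claw": [0.49,0.49,0.49,0.49,0.49,0.49,0.49]
}}

```text
time_s: 6.9
tool_pos: [0.6103, -0.246, 0.1303]
eef_rot: [-0.706, 0.706, 0.038, -0.034]
force: [0.1, -0.6, 0.8]
gripper_width: 0.258
```

```bash
python3 -c "
from h import *
goal(-240,-1,18,270)"
```

```text
t 6.9 plate mm [-239.4   -2.9] z 130.3 F plate [-0.6, -0.0, 0.8] w 0.258 j [-0.49  0.44  1.44  0.    1.26 -0.59]
dpos [-0.0122  0.5612 -0.0027] drot [0.0002 0.0001 0.0017]
units: plate +x -> [ 0.    -0.     0.005] per mm; +y -> [-5.e-03 -3.e-05  0.e+00]
```

Call:
{"fn": "carry_out", "kwargs": {
  "delta_pos": [
    [-0.01,0.2,-0.003],
    [-0.01,0.4,-0.003],
    [-0.01,0.52,-0.003],
    [-0.01,0.56,-0.003],
    [-0.01,0.56,-0.003]
  ],
  "delta_rot": [
    [0,0,0.002],
    [0,0,0.002],
    [0,0,0.002],
    [0,0,0.002],
    [0,0,0.002]
  ],
  "claw": [0.49,0.49,0.49,0.49,0.49]
}}

```text
time_s: 7.4
tool_pos: [0.6085, -0.2464, 0.0173]
eef_rot: [0.706, -0.706, -0.035, 0.036]
force: [0.3, 0.6, 1.1]
gripper_width: 0.261
```

```bash
python3 -c "
from h import *
goal(-140,-1,18,270); snap('a6s','scene',(60,170,240,180))"
```

```text
t 7.4 plate mm [-239.6   -1.1] z 17.3 F plate [0.6, -0.3, 1.1] w 0.261 j [-0.49  0.54  1.57 -0.    1.03 -0.59]
dpos [-0.0012 -0.0031  0.498 ] drot [-0.0002 -0.0005 -0.0007]
units: plate +x -> [-1.e-05  0.e+00  5.e-03] per mm; +y -> [-5.e-03  1.e-05 -1.e-05]
```

View pics/a6s.png

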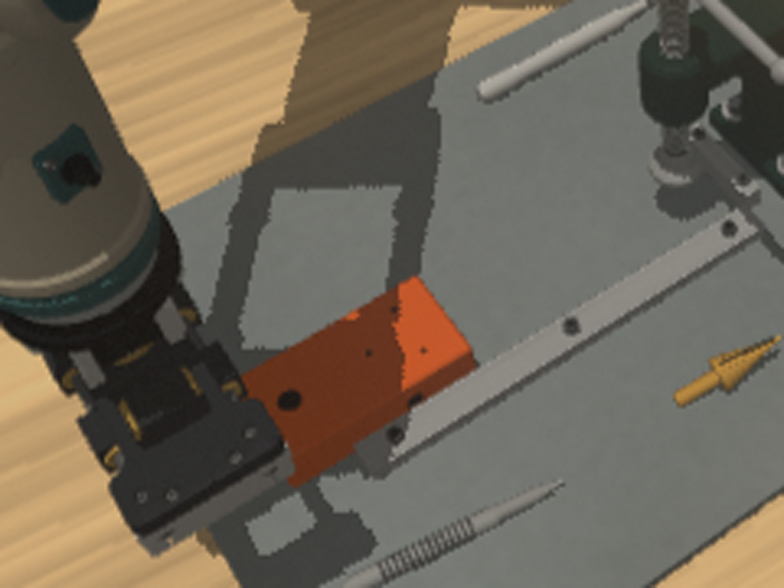

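Call:
{"fn": "carry_out", "kwargs": {
  "delta_pos": [
    [0,0,0.03],
    [0,-0.002,0.06],
    [0,-0.003,0.09],
    [0,-0.003,0.12],
    [0,-0.003,0.15],
    [0,-0.003,0.18],
    [0,-0.003,0.21],
    [0,-0.003,0.24],
    [0,-0.003,0.27],
    [0,-0.003,0.3]
  ],
  "delta_rot": [
    [0,0,0],
    [0,0,0],
    [0,0,0],
    [0,0,0],
    [0,0,0],
    [0,0,0],
    [0,0,0],
    [0,0,0],
    [0,0,0],
    [0,0,0]
  ],
  "claw": [0.49,0.49,0.49,0.49,0.49,0.49,0.49,0.49,0.49,0.49]
}}

```text
time_s: 8.45
tool_pos: [0.6036, -0.1867, 0.0192]
eef_rot: [-0.706, 0.706, 0.036, -0.036]
force: [1.0, -3.4, 1.7]
gripper_width: 0.253
```

```bash
python3 -c "
from h import *
goal(-140,-1,18,270); snap('a7s','scene',(60,140,280,210)); snap('a7')"
```

```text
t 8.45 plate mm [-179.7   -2.2] z 19.2 F plate [-3.5, -0.6, 1.7] w 0.253 j [-0.41  0.51  1.63 -0.    1.   -0.51]
dpos [-0.0063  0.0058  0.1984] drot [ 0.0002 -0.0004  0.    ]
units: plate +x -> [-1.e-05 -0.e+00  5.e-03] per mm; +y -> [-5.e-03 -0.e+00 -1.e-05]
```

View pics/a7s.png

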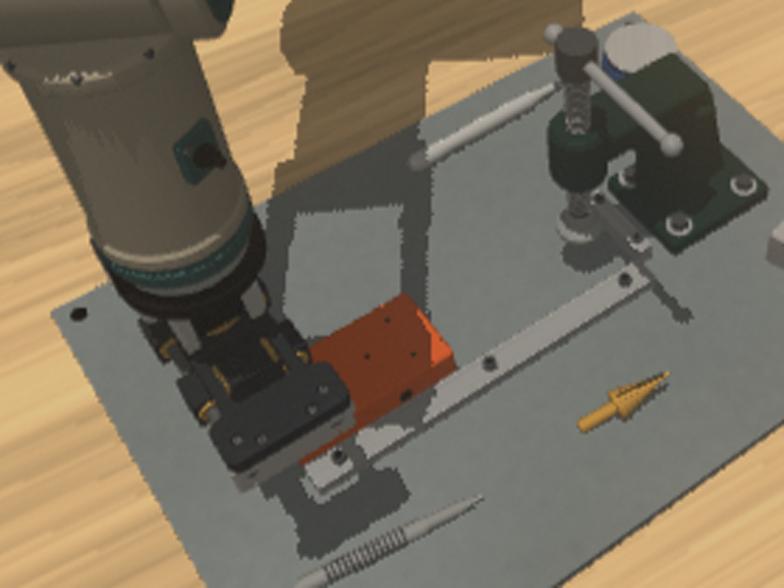

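View pics/a7.png

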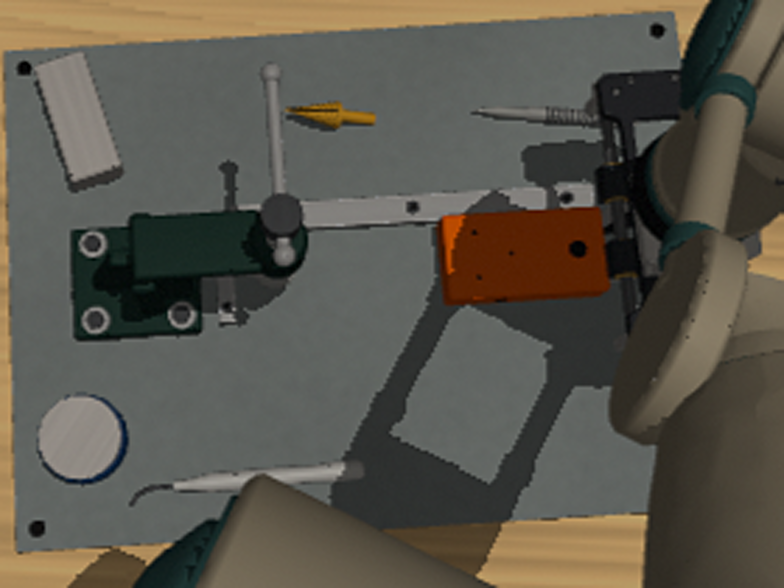

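The box is sliding flush along the fence and the arm is clear of the clamp. I continue.

Call:
{"fn": "carry_out", "kwargs": {
  "delta_pos": [
    [0,0.004,0.03],
    [0,0.005,0.06],
    [0,0.005,0.09],
    [0,0.005,0.12],
    [0,0.005,0.15],
    [0,0.005,0.18],
    [0,0.005,0.21],
    [0,0.005,0.24],
    [0,0.005,0.27],
    [0,0.005,0.3]
  ],
  "delta_rot": [
    [0,0,0],
    [0,0,0],
    [0,0,0],
    [0,0,0],
    [0,0,0],
    [0,0,0],
    [0,0,0],
    [0,0,0],
    [0,0,0],
    [0,0,0]
  ],
  "claw": [0.49,0.49,0.49,0.49,0.49,0.49,0.49,0.49,0.49,0.49]
}}

```text
time_s: 9.55
tool_pos: [0.5967, -0.1252, 0.0178]
eef_rot: [0.707, -0.706, -0.035, 0.036]
force: [-0.2, -2.0, -0.2]
gripper_width: 0.253
```

```bash
python3 -c "
from h import *
goal(-60,-1,18,270); snap('a8s','scene',(60,140,280,210)); snap('a8')"
```

```text
t 9.55 plate mm [-117.8   -1.6] z 17.8 F plate [-1.9, 0.4, -0.2] w 0.253 j [-0.32  0.48  1.69  0.    0.98 -0.42]
dpos [-0.0033 -0.0005  0.2891] drot [-0.0004 -0.0003 -0.0005]
units: plate +x -> [-0.e+00  1.e-05  5.e-03] per mm; +y -> [-5.e-03  1.e-05 -0.e+00]
```

View pics/a8s.png

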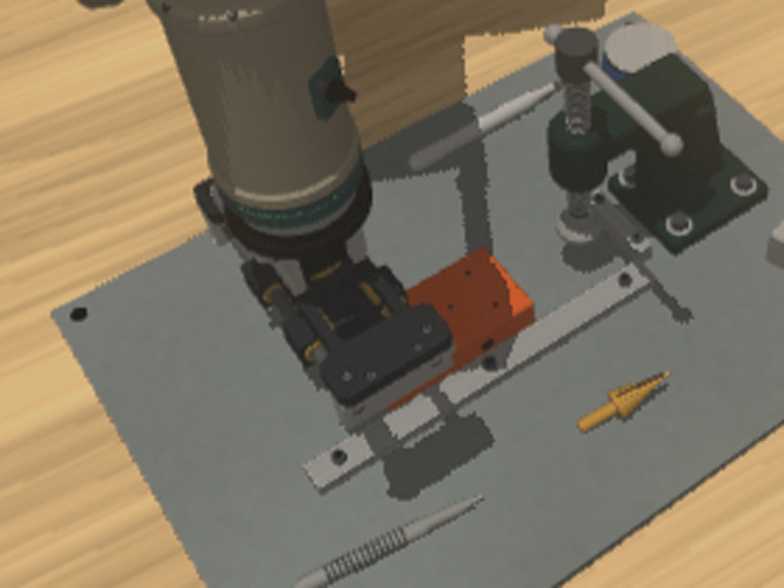

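View pics/a8.png

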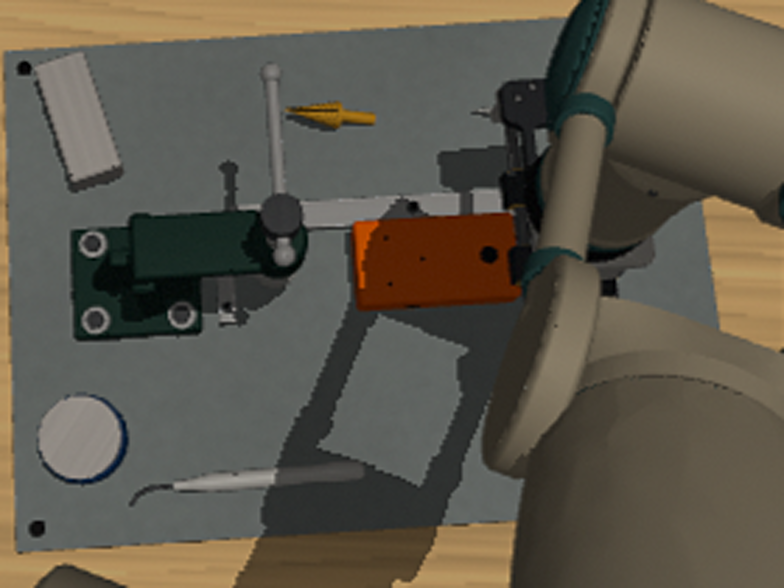

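Call:
{"fn": "carry_out", "kwargs": {
  "delta_pos": [
    [0,0,0.03],
    [0,0,0.06],
    [0,0,0.09],
    [0,0,0.12],
    [0,0,0.15],
    [0,0,0.18],
    [0,0,0.21],
    [0,0,0.24],
    [0,0,0.27],
    [0,0,0.29]
  ],
  "delta_rot": [
    [0,0,0],
    [0,0,0],
    [0,0,0],
    [0,0,0],
    [0,0,0],
    [0,0,0],
    [0,0,0],
    [0,0,0],
    [0,0,0],
    [0,0,0]
  ],
  "claw": [0.49,0.49,0.49,0.49,0.49,0.49,0.49,0.49,0.49,0.49]
}}

```text
time_s: 10.65
tool_pos: [0.5906, -0.0663, 0.018]
eef_rot: [0.707, -0.705, -0.035, 0.037]
force: [-0.6, -1.9, -0.7]
gripper_width: 0.251
```

```bash
python3 -c "
from h import *
goal(-40,-1,18,270); snap('a9s','scene',(120,140,220,165)); snap('a9','top',(220,170,200,150))"
```

```text
t 10.65 plate mm [-58.6  -1.5] z 18.0 F plate [-1.9, 0.8, -0.7] w 0.251 j [-0.23  0.46  1.72  0.    0.96 -0.33]
dpos [-0.0026  0.0003  0.0932] drot [-0.0007  0.     -0.0005]
units: plate +x -> [0.e+00 1.e-05 5.e-03] per mm; +y -> [-5.e-03  1.e-05  0.e+00]
```

View pics/a9s.png

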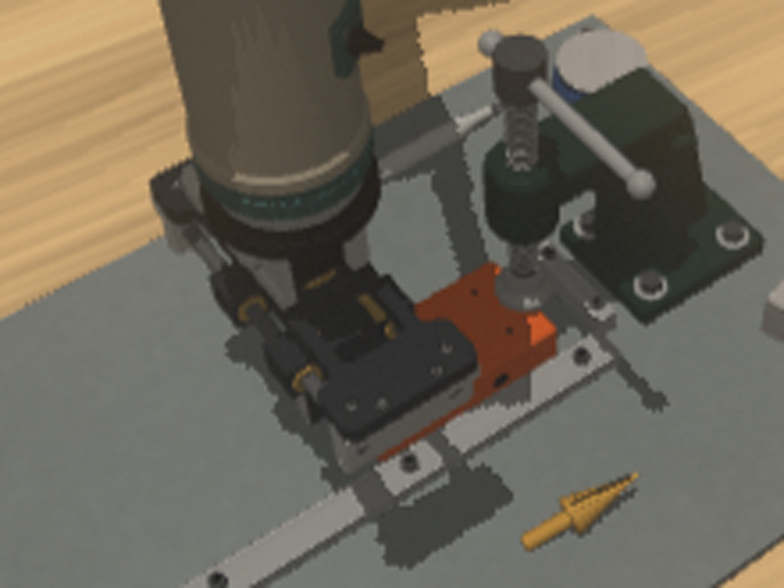

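View pics/a9.png

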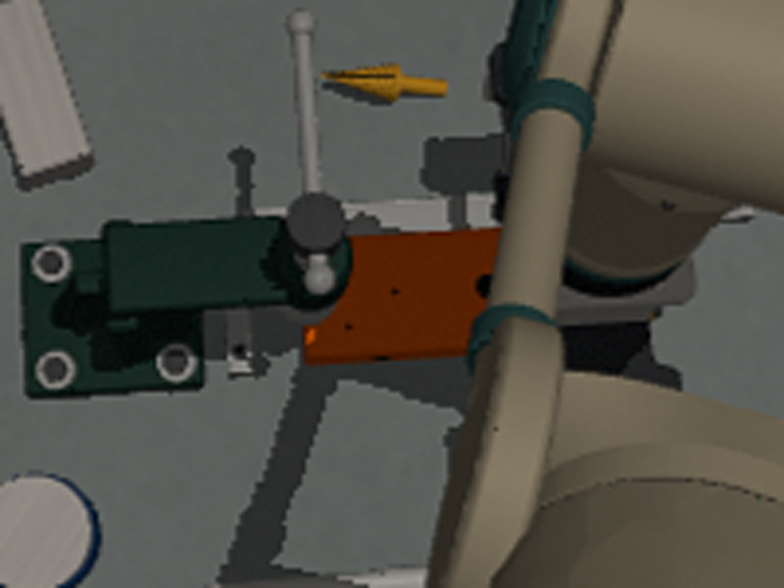

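Still flush against the fence and passing under the pad, with about 20–25 mm to go. I slow down.

Call:
{"fn": "carry_out", "kwargs": {
  "delta_pos": [
    [0,0,0.02],
    [0,0,0.035],
    [0,0,0.05],
    [0,0,0.065],
    [0,0,0.08],
    [0,0,0.085]
  ],
  "delta_rot": [
    [0,0,0],
    [0,0,0],
    [0,0,0],
    [0,0,0],
    [0,0,0],
    [0,0,0]
  ],
  "claw": [0.49,0.49,0.49,0.49,0.49,0.49]
}}

```text
time_s: 11.35
tool_pos: [0.5887, -0.0488, 0.0181]
eef_rot: [0.707, -0.705, -0.035, 0.037]
force: [0.1, -1.0, 0.9]
gripper_width: 0.261
```

```bash
python3 -c "
from h import *
where(); snap('b1s','scene',(160,160,160,120)); snap('b1','top',(220,190,160,120))"
```

```text
t 11.35 plate mm [-41.   -1.4] z 18.1 F plate [-1.0, 0.0, 0.9] w 0.261 j [-0.2   0.46  1.73  0.    0.96 -0.31]
```

View pics/b1s.png

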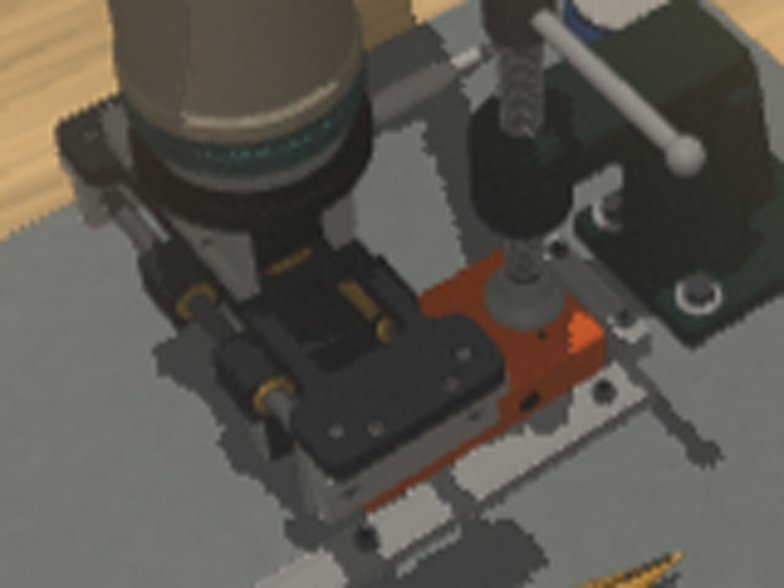

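View pics/b1.png

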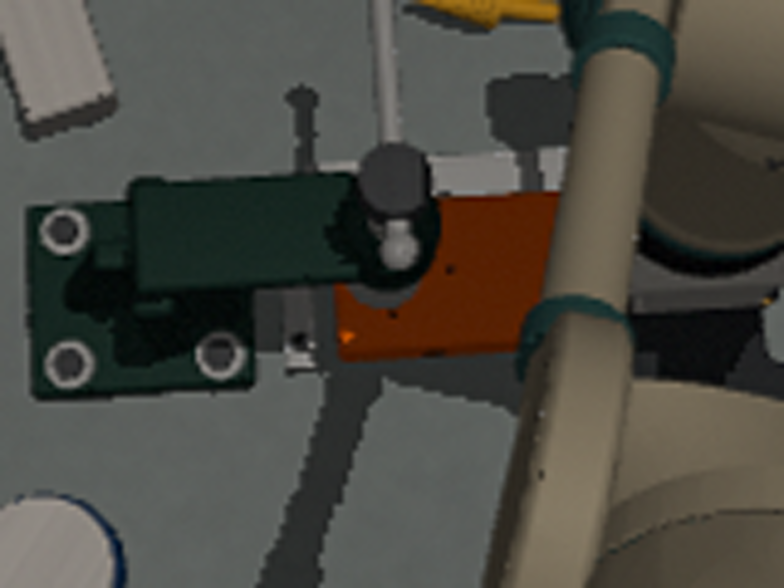

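Call:
{"fn": "carry_out", "kwargs": {
  "delta_pos": [
    [0,0,0.005],
    [0,0,0.01],
    [0,0,0.015],
    [0,0,0.02],
    [0,0,0.025],
    [0,0,0.025]
  ],
  "delta_rot": [
    [0,0,0],
    [0,0,0],
    [0,0,0],
    [0,0,0],
    [0,0,0],
    [0,0,0]
  ],
  "claw": [0.49,0.49,0.49,0.49,0.49,0.49]
}}

```text
time_s: 12.05
tool_pos: [0.5881, -0.0436, 0.0181]
eef_rot: [0.707, -0.705, -0.035, 0.037]
force: [0.7, -0.5, 0.0]
gripper_width: 0.258
```

Call:
{"fn": "carry_out", "kwargs": {
  "delta_pos": [
    [0,0,0.004],
    [0,0,0.007],
    [0,0,0.01],
    [0,0,0.01]
  ],
  "delta_rot": [
    [0,0,0],
    [0,0,0],
    [0,0,0],
    [0,0,0]
  ],
  "claw": [0.49,0.49,0.49,0.49]
}}

```text
time_s: 12.45
tool_pos: [0.5879, -0.0414, 0.0181]
eef_rot: [0.707, -0.705, -0.035, 0.037]
force: [0.0, -0.6, -0.0]
gripper_width: 0.256
```

Call:
{"fn": "carry_out", "kwargs": {
  "delta_pos": [
    [0,0,0.004],
    [0,0,0.007],
    [0,0,0.01],
    [0,0,0.01]
  ],
  "delta_rot": [
    [0,0,0],
    [0,0,0],
    [0,0,0],
    [0,0,0]
  ],
  "claw": [0.49,0.49,0.49,0.49]
}}

```text
time_s: 12.85
tool_pos: [0.5877, -0.0398, 0.0181]
eef_rot: [0.707, -0.705, -0.035, 0.037]
force: [-0.9, -1.6, -0.7]
gripper_width: 0.255
```

```bash
python3 -c "
from h import *
where(); snap('b2','top',(220,190,160,120))"
```

```text
t 12.85 plate mm [-31.9  -1.4] z 18.1 F plate [-1.5, 1.1, -0.7] w 0.255 j [-0.19  0.46  1.73  0.    0.95 -0.29]
```

View pics/b2.png

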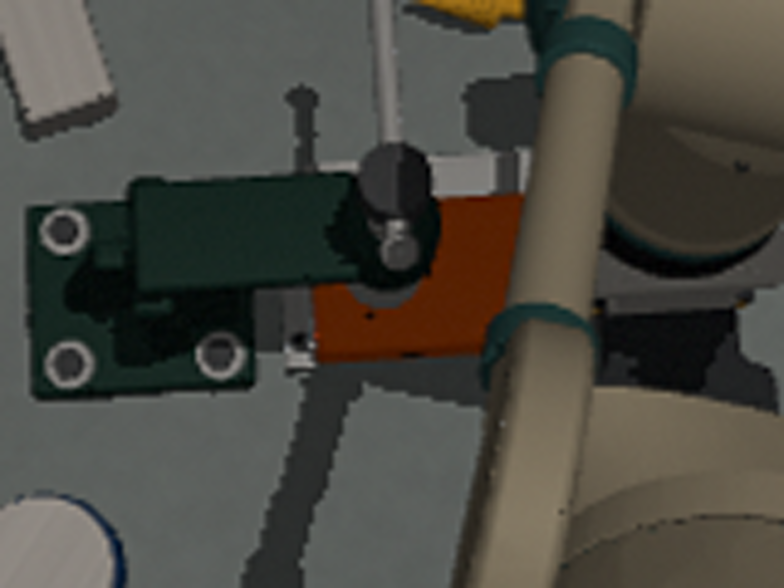

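Nearly at the stop. I go on in 0.5 mm steps until the force rises.

Call:
{"fn": "carry_out", "kwargs": {
  "delta_pos": [
    [0,0,0.003],
    [0,0,0.006],
    [0,0,0.008],
    [0,0,0.008]
  ],
  "delta_rot": [
    [0,0,0],
    [0,0,0],
    [0,0,0],
    [0,0,0]
  ],
  "claw": [0.49,0.49,0.49,0.49]
}}

```text
time_s: 13.3
tool_pos: [0.5877, -0.0398, 0.0182]
eef_rot: [0.706, -0.706, -0.036, 0.037]
force: [-0.5, -6.5, -0.4]
gripper_width: 0.252
```

The force has risen to 6.5 N against the stop. I back straight off and look.

Call:
{"fn": "carry_out", "kwargs": {
  "delta_pos": [
    [0,0,-0.01],
    [0,0,-0.05],
    [0,0,-0.15],
    [0,0,-0.3],
    [0,-0.1,-0.5],
    [0,-0.3,-0.7],
    [0,-0.5,-0.9],
    [0,-0.6,-0.95],
    [-0.2,-0.7,-0.95],
    [-0.4,-0.7,-0.95]
  ],
  "delta_rot": [
    [0,0,0],
    [0,0,0],
    [0,0,0],
    [0,0,0],
    [0,0,0],
    [0,0,0],
    [0,0,0],
    [0,0,0],
    [0,0,0],
    [0,0,0]
  ],
  "claw": [0.49,0.49,0.49,0.49,0.49,0.49,0.49,0.49,0.49,0.49]
}}

```text
time_s: 14.3
tool_pos: [0.5298, -0.2389, 0.1613]
eef_rot: [-0.705, 0.707, 0.038, -0.035]
force: [-0.2, -0.1, 0.6]
gripper_width: 0.256
```

```bash
python3 -c "
from h import *
where()
for n,b in (('top',(220,190,160,120)),('scene',(180,170,160,120))):
    f=snap('b3'+n,n,b); m,k=orange(f); q=cv2.approxPolyDP(cv2.convexHull(k),2.,True)[:,0]
    print(np.c_[q,P(ray(f,q,.041)),P(ray(f,q,.01))].round(1))"
```

```text
t 14.3 plate mm [-224.1   76.5] z 161.3 F plate [-0.1, 0.2, 0.6] w 0.256 j [-0.54  0.31  1.57  0.    1.26 -0.65]
[[339.  229.  -21.2 -26.8 -25.  -32.9]
 [339.  260.  -15.8  33.7 -19.5  29.5]
 [285.  263.   88.   33.   87.7  28.8]
 [284.  249.   88.2   5.8  88.    0.8]
 [309.  231.   37.4 -26.5  35.5 -32.6]]
[[272.  211.   84.5  13.8  99.6  34. ]
 [286.  225.   85.2 -29.5 100.3 -11.3]
 [286.  232.   75.1 -42.5  89.7 -24.9]
 [239.  260.  -29.9 -40.9 -20.1 -23.2]
 [224.  243.  -31.1   6.2 -21.3  26.1]
 [222.  234.  -22.9  25.6 -12.8  46.4]
 [261.  211.   67.5  26.7  81.8  47.5]]
```

View pics/b3top.png

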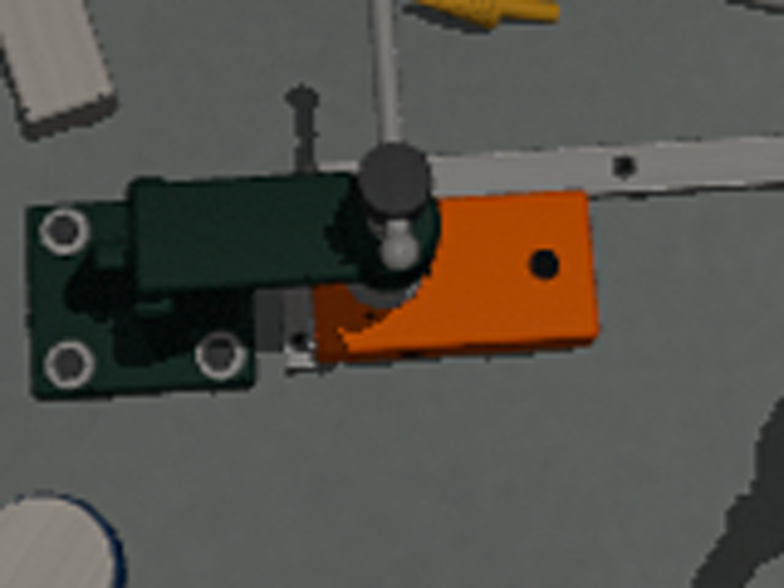

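View pics/b3scene.png

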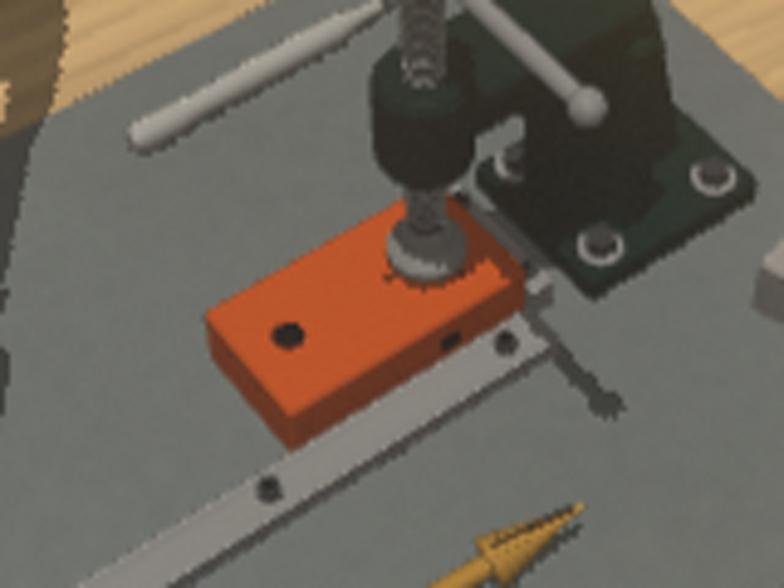

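Both views show the box flat under the pad, with its front face at x≈88 on the stop and its side along the fence. To be sure of the fence contact I'll press its +y side once more with both fingers. The tool will be tilted back 30° so the gripper stays well away from the clamp.

```bash
cat >> h.py <<'E'
def goalt(px,py,z,tilt):
    s,M=where(); p=np.r_[c+ex*px/1e3+ey*py/1e3,z/1e3]; t=np.radians(tilt)
    X=-np.r_[ex,0]; Y=np.cos(t)*np.array([0,0,-1.])-np.sin(t)*np.r_[ey,0]; T=np.c_[X,Y,np.cross(X,Y)]
    print("dpos",((M.T@(p-s["tool_pos"]))/.2).round(4),"drot",(Ro.from_matrix(M.T@T).as_rotvec()/np.pi).round(4))
    print("units: plate +x ->",(M.T@np.r_[ex,0]*.005).round(5),"per mm; +y ->",(M.T@np.r_[ey,0]*.005).round(5), "up",(M.T@[0,0,.005]).round(5))
E
python3 -c "
from h import *
goalt(-100,90,160,0);goalt(-100,90,160,30)"
```

```text
t 14.4 plate mm [-221.2   82.6] z 159.0 F plate [-0.4, 0.2, -0.0] w 0.255 j [-0.54  0.31  1.58 -0.    1.26 -0.65]
dpos [-0.0377 -0.0037  0.6057] drot [ 0.0006  0.4997 -0.0017]
units: plate +x -> [-1.e-05  1.e-05  5.e-03] per mm; +y -> [-5.e-03  2.e-05 -1.e-05] up [-2.e-05 -5.e-03  1.e-05]
t 14.4 plate mm [-221.2   82.6] z 159.0 F plate [-0.4, 0.2, -0.0] w 0.255 j [-0.54  0.31  1.58 -0.    1.26 -0.65]
dpos [-0.0377 -0.0037  0.6057] drot [ 0.1313  0.4868 -0.1322]
units: plate +x -> [-1.e-05  1.e-05  5.e-03] per mm; +y -> [-5.e-03  2.e-05 -1.e-05] up [-2.e-05 -5.e-03  1.e-05]
```

Call:
{"fn": "carry_out", "kwargs": {
  "delta_pos": [
    [-0.14,0,0.06],
    [-0.14,0,0.12],
    [-0.14,0,0.18],
    [-0.14,0,0.24],
    [-0.14,0,0.3],
    [-0.14,0,0.36],
    [-0.14,0,0.42],
    [-0.14,0,0.48],
    [-0.14,0,0.54],
    [-0.14,0,0.6]
  ],
  "delta_rot": [
    [0.01,0.042,-0.01],
    [0.02,0.084,-0.02],
    [0.03,0.126,-0.03],
    [0.04,0.168,-0.04],
    [0.05,0.21,-0.05],
    [0.06,0.252,-0.06],
    [0.07,0.294,-0.07],
    [0.08,0.336,-0.08],
    [0.1,0.378,-0.1],
    [0.112,0.42,-0.112]
  ],
  "claw": [-0.5,-0.5,-0.5,-0.5,-0.5,-0.5,-0.5,-0.5,-0.5,-0.5]
}}

```text
time_s: 15.4
tool_pos: [0.4838, -0.1197, 0.1593]
eef_rot: [0.678, -0.438, 0.296, -0.51]
force: [0.2, 0.4, -0.2]
gripper_width: 0.749
```

```bash
python3 -c "
from h import *
goalt(-20,100,120,30)"
```

```text
t 15.4 plate mm [-100.9  110.1] z 159.3 F plate [0.4, -0.2, -0.2] w 0.749 j [-0.66  0.01  2.07  0.49  0.82  0.3 ]
dpos [-0.3938  0.2193  0.0402] drot [ 0.0195  0.065  -0.0185]
units: plate +x -> [-0.00489  0.00026  0.00102] per mm; +y -> [-0.00103 -0.0022  -0.00437] up [ 0.00023 -0.00448  0.00221]
```

Call:
{"fn": "carry_out", "kwargs": {
  "delta_pos": [
    [-0.1,0.05,0.01],
    [-0.2,0.11,0.02],
    [-0.3,0.16,0.03],
    [-0.39,0.22,0.04],
    [-0.39,0.22,0.04]
  ],
  "delta_rot": [
    [0.01,0.033,-0.01],
    [0.02,0.065,-0.019],
    [0.02,0.065,-0.019],
    [0.02,0.065,-0.019],
    [0.02,0.065,-0.019]
  ],
  "claw": [-0.5,-0.5,-0.5,-0.5,-0.5]
}}

```text
time_s: 15.9
tool_pos: [0.4845, -0.0361, 0.1183]
eef_rot: [0.644, -0.371, 0.335, -0.579]
force: [-0.4, 0.4, -0.3]
gripper_width: 0.749
```

```bash
python3 -c "
from h import *
goalt(30,75,21,30);snap('c1s','scene',(120,60,280,210)); snap('c1','top')"
```

```text
t 15.9 plate mm [-17.8 100.9] z 118.3 F plate [0.4, 0.3, -0.3] w 0.749 j [-0.43 -0.01  2.25  0.56  0.5   0.6 ]
dpos [-0.2378  0.4869 -0.1304] drot [ 0.0004  0.0005 -0.0009]
units: plate +x -> [-5.e-03  1.e-05  1.e-05] per mm; +y -> [-1.00e-05 -2.50e-03 -4.33e-03] up [-1.00e-05 -4.33e-03  2.50e-03]
```

View pics/c1s.png

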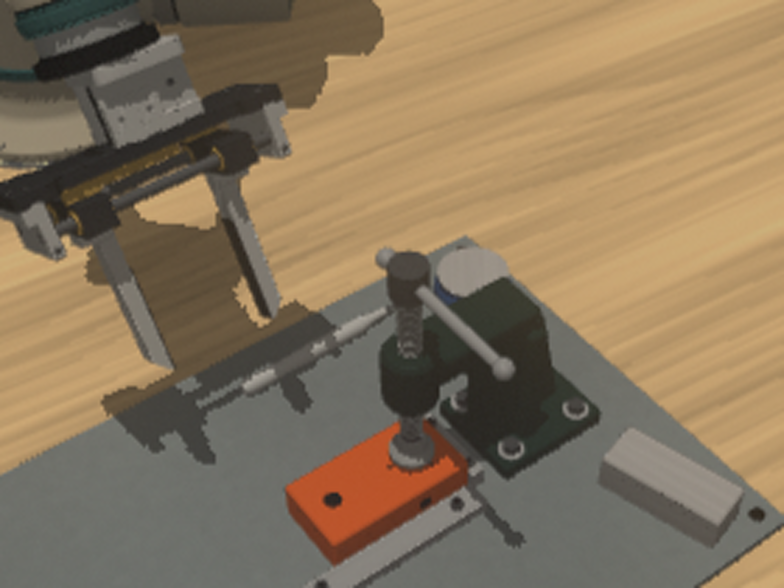

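View pics/c1.png

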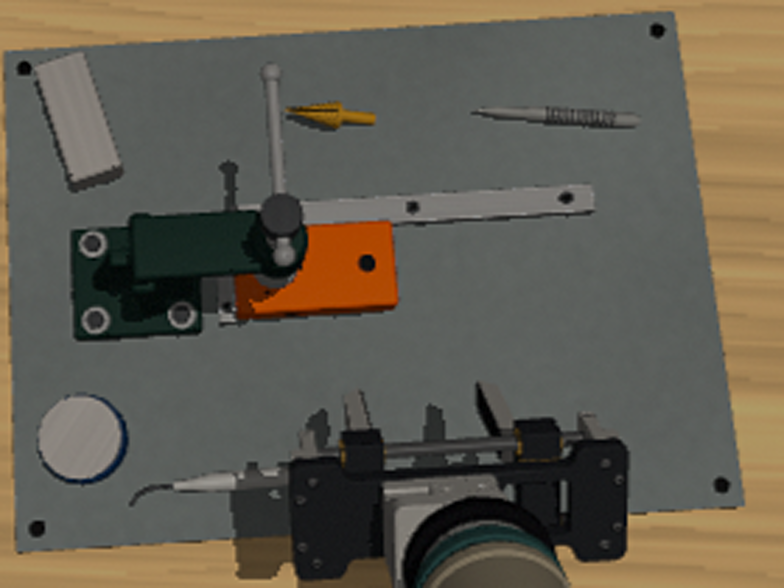

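Call:
{"fn": "carry_out", "kwargs": {
  "delta_pos": [
    [-0.1,0.1,-0.03],
    [-0.2,0.22,-0.06],
    [-0.214,0.34,-0.09],
    [-0.214,0.43,-0.115],
    [-0.214,0.48,-0.13],
    [-0.214,0.487,-0.13],
    [-0.214,0.487,-0.13]
  ],
  "delta_rot": [
    [0,0,0],
    [0,0,0],
    [0,0,0],
    [0,0,0],
    [0,0,0],
    [0,0,0],
    [0,0,0]
  ],
  "claw": [-0.5,-0.5,-0.5,-0.5,-0.5,-0.5,-0.5]
}}

```text
time_s: 16.7
tool_pos: [0.5096, 0.0053, 0.0231]
eef_rot: [0.643, -0.37, 0.334, -0.582]
force: [-0.1, -0.7, 0.4]
gripper_width: 0.751
```

```bash
python3 -c "
from h import *
goalt(25,45,21,30);snap('c2s','scene',(120,60,280,210)); snap('c2','top')"
```

```text
t 16.7 plate mm [20.9 71.7] z 23.1 F plate [-0.7, 0.2, 0.4] w 0.751 j [-0.27  0.22  2.37  1.29  0.19 -0.04]
dpos [-0.0208  0.0763  0.1101] drot [-0.001  -0.0002  0.0006]
units: plate +x -> [-5.e-03 -1.e-05 -0.e+00] per mm; +y -> [ 1.00e-05 -2.51e-03 -4.32e-03] up [ 1.00e-05 -4.32e-03  2.51e-03]
```

View pics/c2s.png

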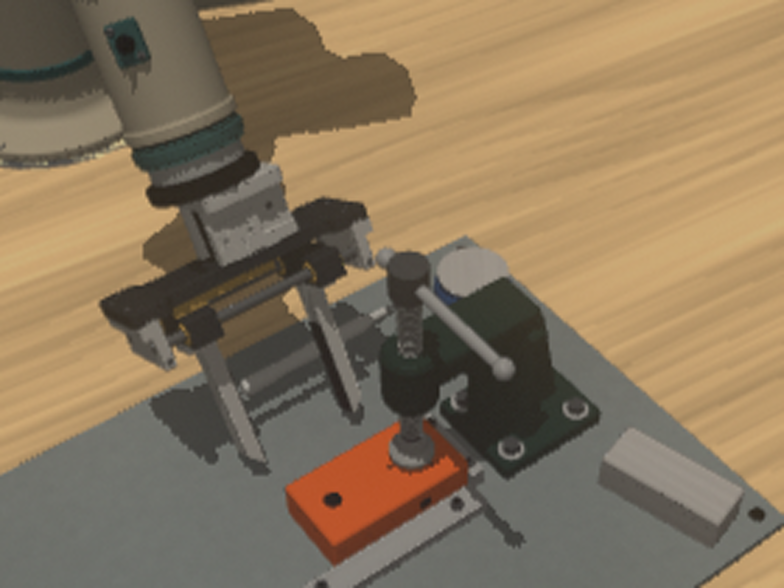

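View pics/c2.png

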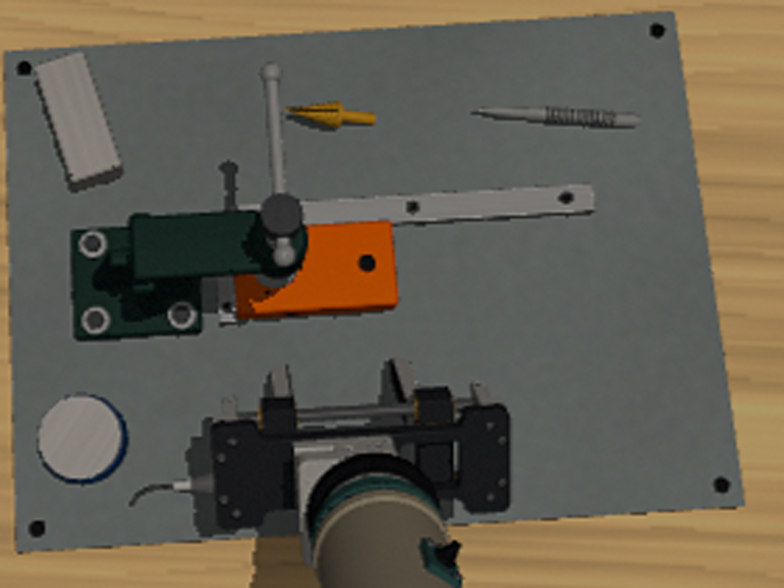

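The tilted tool is well clear of the clamp, but joint 5 is near its lower limit. I reduce the tilt to 20° before pressing.

```bash
python3 -c "
from h import *
goalt(25,62,20,20)"
```

```text
t 16.8 plate mm [21.1 71.8] z 23.8 F plate [0.8, -0.8, 0.6] w 0.752 j [-0.27  0.22  2.37  1.29  0.19 -0.04]
dpos [-0.0195  0.0409  0.033 ] drot [-0.0569  0.0002  0.0007]
units: plate +x -> [-5.e-03 -1.e-05  0.e+00] per mm; +y -> [ 0.      -0.00252 -0.00432] up [ 1.00e-05 -4.32e-03  2.52e-03]
```

Call:
{"fn": "carry_out", "kwargs": {
  "delta_pos": [
    [-0.01,0.01,0.01],
    [-0.02,0.02,0.02],
    [-0.02,0.03,0.03],
    [-0.02,0.04,0.033],
    [-0.02,0.041,0.033],
    [-0.02,0.041,0.033]
  ],
  "delta_rot": [
    [-0.015,0,0],
    [-0.03,0,0],
    [-0.045,0,0],
    [-0.057,0,0],
    [-0.057,0,0],
    [-0.057,0,0]
  ],
  "claw": [-0.5,-0.5,-0.5,-0.5,-0.5,-0.5]
}}

```text
time_s: 17.4
tool_pos: [0.5223, 0.0094, 0.0223]
eef_rot: [0.608, -0.426, 0.381, -0.551]
force: [-0.2, 0.5, 0.4]
gripper_width: 0.749
```

```bash
python3 -c "
from h import *
goalt(25,42,20,20)"
```

```text
t 17.4 plate mm [23.6 58.7] z 22.3 F plate [0.5, 0.2, 0.4] w 0.749 j [-0.19  0.25  2.19  0.26  0.38  1.06]
dpos [-0.0069  0.0396  0.0743] drot [-0.0016  0.0013  0.0017]
units: plate +x -> [-5.e-03 -3.e-05  2.e-05] per mm; +y -> [-1.00e-05 -1.73e-03 -4.69e-03] up [ 3.00e-05 -4.69e-03  1.73e-03]
```

Call:
{"fn": "carry_out", "kwargs": {
  "delta_pos": [
    [-0.002,0.01,0.018],
    [-0.004,0.02,0.036],
    [-0.006,0.03,0.054],
    [-0.007,0.038,0.07],
    [-0.007,0.038,0.07]
  ],
  "delta_rot": [
    [0,0,0],
    [0,0,0],
    [0,0,0],
    [0,0,0],
    [0,0,0]
  ],
  "claw": [-0.5,-0.5,-0.5,-0.5,-0.5]
}}

```text
time_s: 17.9
tool_pos: [0.5382, 0.0124, 0.0199]
eef_rot: [0.608, -0.426, 0.381, -0.551]
force: [-0.1, -0.4, 0.7]
gripper_width: 0.75
```

```bash
python3 -c "
from h import *
goalt(25,38,20,20)"
```

```text
t 17.9 plate mm [25.1 42.6] z 19.9 F plate [-0.4, 0.2, 0.7] w 0.75 j [-0.17  0.27  2.16  0.24  0.38  1.09]
dpos [0.0004 0.0073 0.0218] drot [-0.0016  0.0013  0.0016]
units: plate +x -> [-5.e-03 -3.e-05  2.e-05] per mm; +y -> [-1.00e-05 -1.73e-03 -4.69e-03] up [ 3.00e-05 -4.69e-03  1.73e-03]
```

Call:
{"fn": "carry_out", "kwargs": {
  "delta_pos": [
    [0,0.002,0.005],
    [0,0.003,0.009],
    [0,0.005,0.014],
    [0,0.005,0.014]
  ],
  "delta_rot": [
    [0,0,0],
    [0,0,0],
    [0,0,0],
    [0,0,0]
  ],
  "claw": [-0.5,-0.5,-0.5,-0.5]
}}

```text
time_s: 18.3
tool_pos: [0.5413, 0.0127, 0.0199]
eef_rot: [0.608, -0.426, 0.381, -0.551]
force: [0.2, 0.1, 0.3]
gripper_width: 0.751
```

Call:
{"fn": "carry_out", "kwargs": {
  "delta_pos": [
    [0,0.001,0.003],
    [0,0.002,0.005],
    [0,0.003,0.007],
    [0,0.003,0.007]
  ],
  "delta_rot": [
    [0,0,0],
    [0,0,0],
    [0,0,0],
    [0,0,0]
  ],
  "claw": [-0.5,-0.5,-0.5,-0.5]
}}

```text
time_s: 18.7
tool_pos: [0.5422, 0.0129, 0.0196]
eef_rot: [0.608, -0.427, 0.381, -0.55]
force: [-2.3, -0.3, 1.5]
gripper_width: 0.745
```

```bash
python3 -c "
from h import *
where();snap('c3s','scene',(160,120,200,150)); snap('c3','top',(220,190,160,120))"
```

```text
t 18.7 plate mm [25.1 38.5] z 19.6 F plate [-0.0, 2.3, 1.5] w 0.745 j [-0.17  0.27  2.15  0.24  0.38  1.09]
```

View pics/c3s.png

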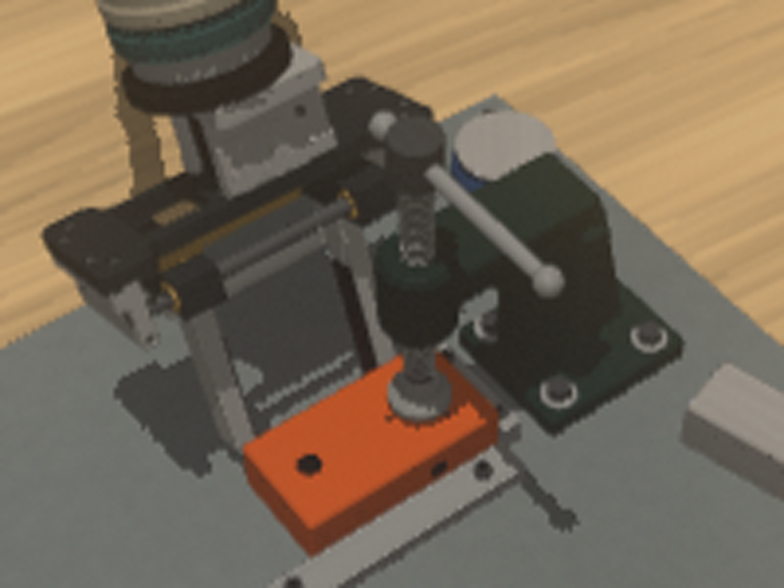

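View pics/c3.png

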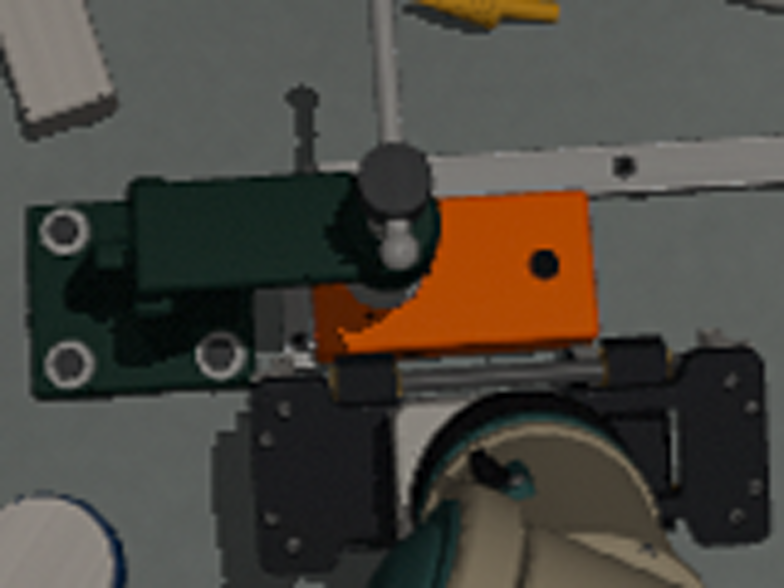

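The force is rising at y=38.5, the same place as the first fence contact. One more small press to confirm.

Call:
{"fn": "carry_out", "kwargs": {
  "delta_pos": [
    [0,0.001,0.003],
    [0,0.002,0.006],
    [0,0.002,0.006]
  ],
  "delta_rot": [
    [0,0,0],
    [0,0,0],
    [0,0,0]
  ],
  "claw": [-0.5,-0.5,-0.5]
}}

```text
time_s: 19.1
tool_pos: [0.5434, 0.0131, 0.0196]
eef_rot: [0.608, -0.427, 0.381, -0.55]
force: [-2.0, -0.5, 1.5]
gripper_width: 0.747
```

Call:
{"fn": "carry_out", "kwargs": {
  "delta_pos": [
    [0,0.001,0.003],
    [0,0.002,0.006],
    [0,0.002,0.006]
  ],
  "delta_rot": [
    [0,0,0],
    [0,0,0],
    [0,0,0]
  ],
  "claw": [-0.5,-0.5,-0.5]
}}

```text
time_s: 19.4
tool_pos: [0.5437, 0.0133, 0.0193]
eef_rot: [0.608, -0.427, 0.381, -0.55]
force: [-5.5, -3.2, 4.3]
gripper_width: 0.746
```

That is now a firm 5.5 N, so a gap of about 1 mm was closed. I retreat and look.

Call:
{"fn": "carry_out", "kwargs": {
  "delta_pos": [
    [0,-0.01,-0.02],
    [0,-0.03,-0.09],
    [0,-0.07,-0.19],
    [0,-0.1,-0.28],
    [0.1,-0.28,-0.3],
    [0.3,-0.45,-0.3],
    [0.5,-0.55,-0.3],
    [0.7,-0.6,-0.3],
    [0.9,-0.6,-0.3],
    [1.0,-0.6,-0.3]
  ],
  "delta_rot": [
    [0,0,0],
    [0,0,0],
    [0,0,0],
    [0,0,0],
    [0,0,0],
    [0,0,0],
    [0,0,0],
    [0,0,0],
    [0,0,0],
    [0,0,0]
  ],
  "claw": [-0.5,-0.5,-0.5,-0.5,-0.5,-0.5,-0.5,-0.5,-0.5,-0.5]
}}

```text
time_s: 20.4
tool_pos: [0.4693, -0.2002, 0.1143]
eef_rot: [0.607, -0.426, 0.38, -0.553]
force: [-0.8, 0.1, -0.2]
gripper_width: 0.752
```

```bash
python3 -c "
from h import *
goal(-220,10,140,270)
for n,b in (('top',(220,190,160,120)),('scene',(180,170,160,120))):
    f=snap('c4'+n,n,b); m,k=orange(f); q=cv2.approxPolyDP(cv2.convexHull(k),2.,True)[:,0]
    print(np.c_[q,P(ray(f,q,.041)),P(ray(f,q,.01))].round(1))"
```

```text
t 20.4 plate mm [-179.4  132.8] z 114.3 F plate [0.2, 0.8, -0.2] w 0.752 j [-0.74  0.11  2.04  0.37  0.77  0.49]
dpos [0.2035 0.0952 0.6197] drot [-0.0861 -0.494   0.0915]
units: plate +x -> [-5.e-03 -5.e-05  1.e-05] per mm; +y -> [ 1.00e-05 -1.74e-03 -4.69e-03]
[[339.  229.  -21.2 -26.8 -25.  -32.9]
 [340.  259.  -17.9  31.9 -21.6  27.7]
 [285.  262.   87.9  31.1  87.6  26.9]
 [284.  249.   88.2   5.8  88.    0.8]
 [308.  230.   39.2 -28.6  37.4 -34.8]]
[[272.  211.   84.5  13.8  99.6  34. ]
 [286.  225.   85.2 -29.5 100.3 -11.3]
 [286.  231.   76.5 -40.7  91.2 -23. ]
 [239.  260.  -29.9 -40.9 -20.1 -23.2]
 [224.  243.  -31.1   6.2 -21.3  26.1]
 [223.  234.  -21.5  24.5 -11.3  45.2]
 [262.  211.   69.   25.5  83.4  46.2]]
```

View pics/c4top.png

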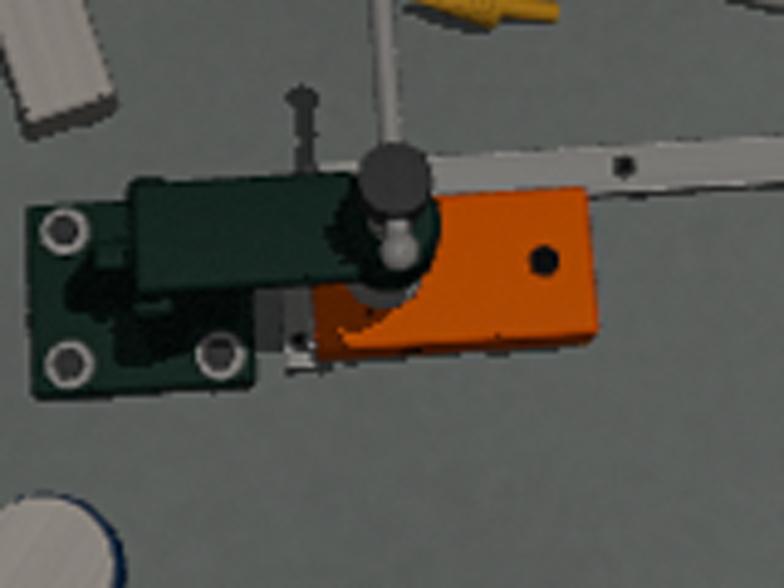

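View pics/c4scene.png

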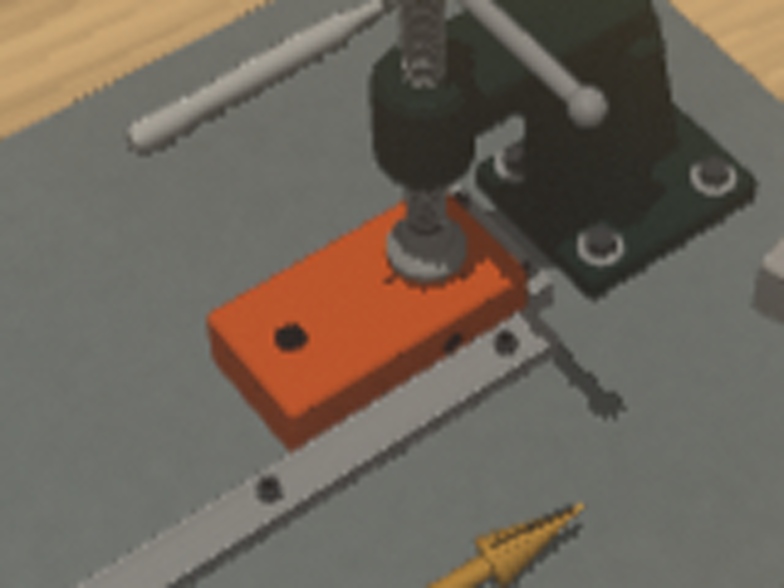

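The box moved about 1.5 mm onto the fence. I finish with one gentle check push on the -x end against the stop.

```bash
python3 -c "
from h import *
goal(-100,-1,120,270)"
```

```text
t 20.5 plate mm [-178.6  132.9] z 113.4 F plate [-0.6, 0.9, 0.3] w 0.752 j [-0.74  0.11  2.04  0.37  0.77  0.49]
dpos [-0.3937  0.1979  0.6398] drot [-0.0862 -0.4944  0.0908]
units: plate +x -> [-5.e-03 -5.e-05  1.e-05] per mm; +y -> [ 1.00e-05 -1.73e-03 -4.69e-03]
```

Call:
{"fn": "carry_out", "kwargs": {
  "delta_pos": [
    [0,0,0.06],
    [0,0.03,0.12],
    [0,0.05,0.2],
    [-0.05,0.08,0.28],
    [-0.1,0.1,0.36],
    [-0.15,0.13,0.44],
    [-0.2,0.16,0.52],
    [-0.26,0.18,0.58],
    [-0.32,0.19,0.62],
    [-0.39,0.19,0.64]
  ],
  "delta_rot": [
    [-0.008,-0.045,0.008],
    [-0.016,-0.09,0.016],
    [-0.024,-0.135,0.024],
    [-0.032,-0.18,0.032],
    [-0.04,-0.225,0.04],
    [-0.048,-0.27,0.048],
    [-0.056,-0.315,0.056],
    [-0.064,-0.36,0.064],
    [-0.072,-0.41,0.074],
    [-0.079,-0.455,0.083]
  ],
  "claw": [0.49,0.49,0.49,0.49,0.49,0.49,0.49,0.49,0.49,0.49]
}}

```text
time_s: 21.5
tool_pos: [0.5945, -0.1062, 0.1211]
eef_rot: [0.715, -0.699, -0.0, -0.016]
force: [0.2, -0.9, 0.3]
gripper_width: 0.254
```

```bash
python3 -c "
from h import *
goal(-80,-1,120,270)"
```

```text
t 21.5 plate mm [-98.7  -1.3] z 121.1 F plate [-0.9, -0.1, 0.3] w 0.254 j [-0.31  0.36  1.59  0.03  1.17 -0.3 ]
dpos [-0.0135  0.0076  0.0926] drot [-0.007  -0.0396  0.008 ]
units: plate +x -> [-0.00062  0.0001   0.00496] per mm; +y -> [-0.00496 -0.00013 -0.00062]
```

Call:
{"fn": "carry_out", "kwargs": {
  "delta_pos": [
    [-0.005,0,0.04],
    [-0.011,0,0.08],
    [-0.011,0,0.09],
    [-0.011,0,0.09]
  ],
  "delta_rot": [
    [-0.007,-0.0396,0.008],
    [-0.007,-0.0396,0.008],
    [-0.007,-0.0396,0.008],
    [-0.007,-0.0396,0.008]
  ],
  "claw": [0.49,0.49,0.49,0.49]
}}

```text
time_s: 21.9
tool_pos: [0.5921, -0.0876, 0.1215]
eef_rot: [0.706, -0.706, -0.036, 0.036]
force: [-0.0, 0.6, 0.2]
gripper_width: 0.253
```

```bash
python3 -c "
from h import *
goal(-60,-2,18,270)"
```

```text
t 21.9 plate mm [-80.   -0.9] z 121.5 F plate [0.6, -0.0, 0.2] w 0.253 j [-0.26  0.37  1.58  0.    1.19 -0.36]
dpos [0.0055 0.5176 0.0997] drot [-0.0001 -0.0003 -0.    ]
units: plate +x -> [-1.e-05  0.e+00  5.e-03] per mm; +y -> [-5.e-03  0.e+00 -1.e-05]
```

Call:
{"fn": "carry_out", "kwargs": {
  "delta_pos": [
    [0,0.2,0],
    [0,0.4,0],
    [0.004,0.5,0],
    [0.004,0.517,0.02],
    [0.004,0.517,0.08],
    [0.004,0.517,0.14],
    [0.004,0.517,0.19],
    [0.004,0.517,0.215],
    [0.004,0.517,0.22],
    [0.004,0.517,0.22]
  ],
  "delta_rot": [
    [0,0,0],
    [0,0,0],
    [0,0,0],
    [0,0,0],
    [0,0,0],
    [0,0,0],
    [0,0,0],
    [0,0,0],
    [0,0,0],
    [0,0,0]
  ],
  "claw": [0.49,0.49,0.49,0.49,0.49,0.49,0.49,0.49,0.49,0.49]
}}

```text
time_s: 22.9
tool_pos: [0.5887, -0.0434, 0.0186]
eef_rot: [-0.706, 0.706, 0.036, -0.036]
force: [0.2, 0.0, -0.2]
gripper_width: 0.254
```

```bash
python3 -c "
from h import *
goal(-33,-1.5,18,270)"
```

```text
t 22.9 plate mm [-35.7  -2. ] z 18.6 F plate [-0.0, -0.2, -0.2] w 0.254 j [-0.19  0.46  1.73  0.    0.95 -0.29]
dpos [-0.0027  0.003   0.0133] drot [ 0.0001 -0.0001  0.0003]
units: plate +x -> [-0.    -0.     0.005] per mm; +y -> [-0.005 -0.    -0.   ]
```

Call:
{"fn": "carry_out", "kwargs": {
  "delta_pos": [
    [0,0.003,0.005],
    [0,0.003,0.01],
    [0,0.003,0.015],
    [0,0.003,0.018],
    [0,0.003,0.018]
  ],
  "delta_rot": [
    [0,0,0],
    [0,0,0],
    [0,0,0],
    [0,0,0],
    [0,0,0]
  ],
  "claw": [0.49,0.49,0.49,0.49,0.49]
}}

```text
time_s: 23.4
tool_pos: [0.5884, -0.0399, 0.0179]
eef_rot: [-0.706, 0.706, 0.036, -0.036]
force: [-0.5, -0.0, -0.5]
gripper_width: 0.251
```

Call:
{"fn": "carry_out", "kwargs": {
  "delta_pos": [
    [0,0,0.003],
    [0,0,0.006],
    [0,0,0.006]
  ],
  "delta_rot": [
    [0,0,0],
    [0,0,0],
    [0,0,0]
  ],
  "claw": [0.49,0.49,0.49]
}}

```text
time_s: 23.7
tool_pos: [0.5883, -0.0398, 0.018]
eef_rot: [-0.705, 0.707, 0.036, -0.036]
force: [-0.8, -5.4, -0.8]
gripper_width: 0.254
```

Resistance starts at exactly the same TCP position as before (y=-0.0398) with 5.4 N, so the box is on the stop. I retreat and do the final look.

Call:
{"fn": "carry_out", "kwargs": {
  "delta_pos": [
    [0,0,-0.01],
    [0,0,-0.05],
    [0,0,-0.15],
    [0,0,-0.3],
    [0,-0.1,-0.5],
    [0,-0.3,-0.7],
    [0,-0.5,-0.9],
    [0,-0.6,-0.95],
    [-0.2,-0.7,-0.95],
    [-0.4,-0.7,-0.95]
  ],
  "delta_rot": [
    [0,0,0],
    [0,0,0],
    [0,0,0],
    [0,0,0],
    [0,0,0],
    [0,0,0],
    [0,0,0],
    [0,0,0],
    [0,0,0],
    [0,0,0]
  ],
  "claw": [0.49,0.49,0.49,0.49,0.49,0.49,0.49,0.49,0.49,0.49]
}}

```text
time_s: 24.7
tool_pos: [0.5297, -0.2388, 0.1612]
eef_rot: [-0.704, 0.708, 0.038, -0.034]
force: [0.0, 0.4, -0.3]
gripper_width: 0.255
```

```bash
python3 -c "
from h import *
where()
for n,b in (('top',(200,150,280,210)),('scene',(180,170,160,120))):
    f=snap('d1'+n,n,b); m,k=orange(f); q=cv2.approxPolyDP(cv2.convexHull(k),2.,True)[:,0]
    print(np.c_[q,P(ray(f,q,.041))].round(1))
    # lit edges fit on the top view
    if n=='top':
        for x0,x1,col in ((312,334,0),):
            xs=np.arange(x0,x1); ys=[np.where(m[:,x])[0].min() for x in xs]; pts=P(ray(f,np.c_[xs,ys],.041)); print('yaw -y edge',np.degrees(np.polyfit(pts[:,0],pts[:,1],1)[0]).round(2))
            xs=np.arange(290,334); ys=[np.where(m[:,x])[0].max() for x in xs]; pts=P(ray(f,np.c_[xs,ys],.015)); print('yaw +y edge',np.degrees(np.polyfit(pts[:,0],pts[:,1],1)[0]).round(2))
"
```

```text
t 24.7 plate mm [-224.1   76.6] z 161.2 F plate [0.4, -0.1, -0.3] w 0.255 j [-0.54  0.31  1.57 -0.    1.25 -0.64]
[[339.  229.  -21.2 -26.8]
 [340.  259.  -17.9  31.9]
 [285.  262.   87.9  31.1]
 [284.  249.   88.2   5.8]
 [308.  230.   39.2 -28.6]]
yaw -y edge -0.41
yaw +y edge -0.2
[[272.  211.   84.5  13.8]
 [286.  225.   85.2 -29.5]
 [286.  232.   75.1 -42.5]
 [239.  260.  -29.9 -40.9]
 [225.  244.  -30.9   3.2]
 [223.  234.  -21.5  24.5]
 [262.  211.   69.   25.5]]
```

View pics/d1top.png

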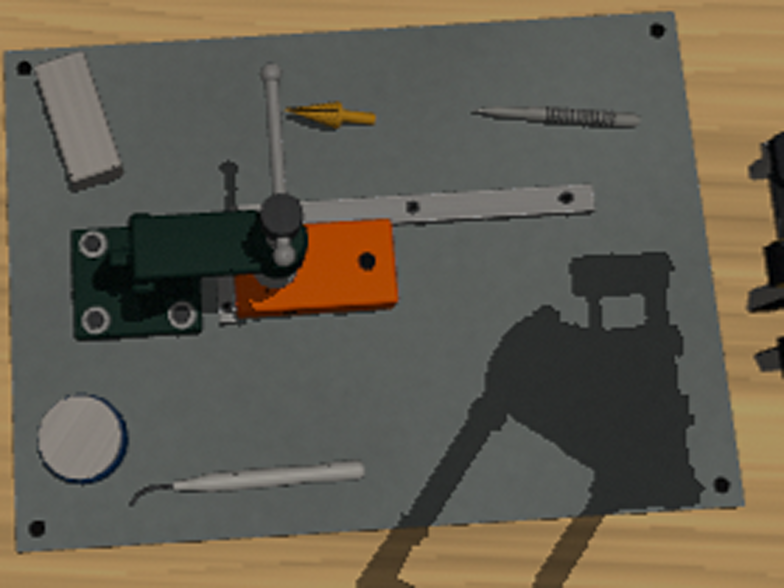

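View pics/d1scene.png

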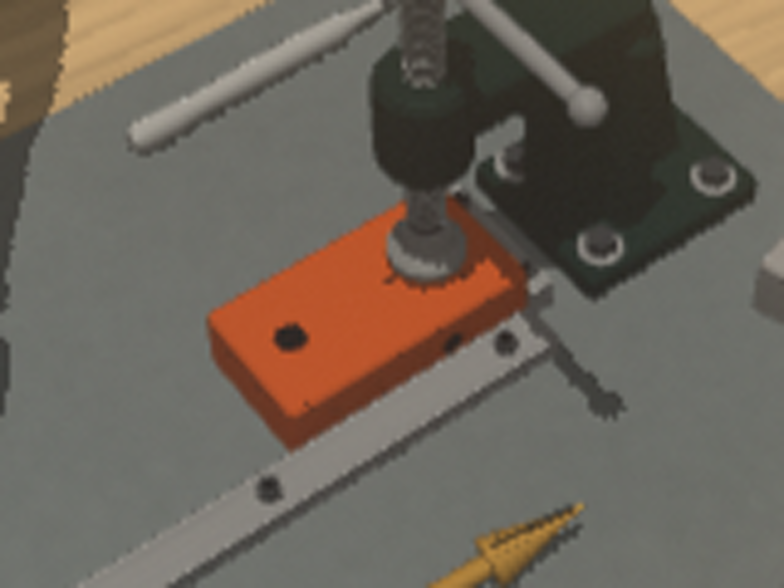

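The box is square to within about 0.4° and touches both the fence and the stop. The other tools are where they were and the robot is clear, so I hand in.

```bash
python3 -c "
from station import ctrl
print(ctrl.hand_in())"
```

```text
the job is handed in; nothing more can be done
None
```

The orange enclosure now sits flat under the pad, against both the long fence and the end stop, and I have handed the job in. I pushed it square to the fence, slid it under the clamp to the stop, then re-pressed its side and its rear end. It was never gripped, lifted or tipped.

- **Fence contact:** the re-press closed a gap of about 1 mm that had opened during the slide. It then met firm resistance at 5.5 N.
- **Stop contact:** the rear push met resistance at the same tool position both times, at 6.5 N and then 5.4 N. The last rear push came after the fence press. I did not press the fence again after it, but the final pictures still show the enclosure on the fence.
- **Squareness:** the edges in the last top picture read -0.2° and -0.4° from the plate's axis, which is about as fine as the pixels allow.
- **Surroundings:** the pictures show no contact with the clamp, and the other tools and boxes look unmoved. The arm was well clear at hand-in, at about 25 s of the 45 s allowed.

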